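# Unclamp, turn over and pile the hub moulds

### The arm

A 6-joint arm with a two-finger parallel gripper is mounted at the origin on the work surface. World frame = base frame: x ahead of the robot, y to its left, z up, the work surface at z = 0. Lengths are in mm, angles in rad, forces in N, time in s.
With the tool pointing down it reaches from about 350 to 775 mm from the base axis. Payload 7.3 kg.
Tool frame: the origin (TCP) lies midway between the tips of the shut fingers; the grasp point (between the pads) lies 19 mm behind it; z points along the fingers, y is the line along which they close (so a half turn about z gives the same grasp; the last joint's range is limited). The gripper opens to 92 mm and grips with 3 to 60 N. Pads are 19 mm wide; open, the fingers measure 130 mm over their backs; the gripper's body (75 mm by 190 mm) begins 47 mm behind the grasp point.
Start: joints at [-1.261, 0.342, 1.524, -0, 1.275, -0.146], TCP at [231.119, -471.412, 226.741] pointing down, gripper open.
Joint ranges: [-2.53, 2.53], [-0.77, 2.02], [0.04, 2.7], [-1, 4.14], [0.28, 2.66], [-3.11, 3.11]. Speed limits (rad/s): [2.57, 2.57, 3.14, 3.14, 3.14, 3.14].

### API

Orientations are given as [roll, pitch, yaw] about the fixed x, y, z axes, in that order (R = Rz(yaw) Ry(pitch) Rx(roll)).
In Python, from plant import bot gives the robot as it stands.
- The arm moves only by the tool jog_arm, never from a script. Its arguments are lists of equal length, an entry for each row: "dp": the shift along the tool's x, y, z in m, a list of three; "twist": the turn about the tool's z in degrees. A call has 1 to 10 rows; each row shifts and turns the commanded pose from where the row before left it, along the tool's axes as they then stand; what a row does not reach is not made up. A row lasts 1/8 s, in which the tool goes at most 62.5 mm and 10.7 degrees, less where a joint would pass 70% of its speed; a pose out of reach is approached as far as the arm can. A call is refused whole if a number of a shift passes 0.0625 or a number of a turn 10.7, either way. A call with a gripper value outside its range is refused whole. "jaw" is the finger opening in m, from 0 to 0.0918, set as the call begins (left out, the last holds). The fingers move at their own pace and stop on an object; the grip force is fixed at half the most. Time passes only in rows, so rows that do not move let the fingers close. It gives the time, the measured TCP pose, the force, the opening and the grip force at its end, in the units of the state.
- bot.get_obs(): the state, without advancing time (a new reading comes with each control period).
- bot.capture(name): name is "scene" or "top"; returns the picture (420x560x3 uint8, blue, green, red); there is no depth.
- bot.camera_params(name): a dict with "fx", "fy", "cx", "cy" (pixels), "R" (3x3) and "t" (3): a world point X has camera coordinates R X + t. Camera axes: x right, y down, z forward; pixel columns grow to the right and rows downward; lengths in mm; the calibration is good to about 2 mm. A picture is of the moment at which its call begins. camera_params takes no time and is no camera call.
- bot.close_job(): hands the job in; it is judged then, once.
Trained networks look in the newest picture that a camera, given by its name, has taken for a name from the list of things; names that differ only in an ending like _2 or _b are one class to them, and where a whole thing is asked for, a point or a joint stands for the part that bears it (a point fixed in the world has none). Each returns a list of dicts, best first, with "confidence" (0 to 1); they miss things now and then, are a little off and sometimes report something else, mostly with a low value. They report only what shows in the picture. A call takes as long as a camera call.
- bot.find_in(camera, label): "bbox" ([centre column, centre row, width, height] in pixels, round what is visible of it).
- bot.masks_of(camera, label): "pixels" (420x560 bool, what is visible of it) and "bbox" ([centre column, centre row, width, height] in pixels, round what is visible of it).
The state is a dict: "time": time; "joint_positions": joint angles; "dq": joint speeds; "tau": joint torques, N m; "tool_pos": TCP position; "tcp_rot": TCP orientation; "contact_force": force on the tool from outside, world axes, zero at the start; "moment": the same for the moment, N m; "grip_width": finger opening in mm; "finger_force": force on a finger pad.
Only numpy, scipy, OpenCV 4.12 (cv2) and the standard library are available. Lean on these libraries where they do the work, as an engineer would, in place of code of your own. Each camera call takes 0.05 s, during which the arm holds its last target. There are 200 camera calls.

### The job

The castings have set: undo all three clamps on the casting board fully, to their open stops, and leave them open. Turn every closed mould on the board upside down, holding base and lid together so that it never comes open, and set the moulds, resting on their lids, squarely one on another in a single pile in the middle of the slate tile. Leave everything else on the bench where it is.

Things in the scene. Friction and masses are not known exactly. Their poses are not given: they have to be found in the camera images.
- board: fixed plywood board, 180 x 385 mm, its flat top 12 mm above the bench. Origin: on its underside under the middle station; x away from the robot, y along the row. Stations 0, 1, 2 at y = -130, 0, +130 mm, x = 0; board from x = -57 to +122 mm. At x = +90 mm behind each station a 22 mm steel pillar carries a swing clamp
- clamp0 (a joint): angle (rad) of the captive clamp at station 0: 0 = clamped, its steel arm (16 mm wide, 75 mm long, underside 52 mm above the board, 2 mm above a lid) points to -x of the board, over the mould. Turns anticlockwise seen from above to its open stop at 2.6. Stiff (0.12 N m), stays where left. Starts between 0 and 0.25
- clamp0_grip (a point): middle of the black bar handle on top of clamp 0, on the turning axis, 101 mm above the board. Bar 42 mm long, 12 mm thick, 28 mm high (14 mm above and below this point), long along this point's x axis; it turns with the arm (arm on the point's -x side, its top 27 mm below this point)
- clamp1 (a joint): angle (rad) of the captive clamp at station 1: 0 = clamped, its steel arm (16 mm wide, 75 mm long, underside 52 mm above the board, 2 mm above a lid) points to -x of the board, over the mould. Turns anticlockwise seen from above to its open stop at 2.6. Stiff (0.12 N m), stays where left. Starts between 0 and 0.25
- clamp1_grip (a point): middle of the black bar handle on top of clamp 1, on the turning axis, 101 mm above the board. Bar 42 mm long, 12 mm thick, 28 mm high (14 mm above and below this point), long along this point's x axis; it turns with the arm (arm on the point's -x side, its top 27 mm below this point)
- clamp2 (a joint): angle (rad) of the captive clamp at station 2: 0 = clamped, its steel arm (16 mm wide, 75 mm long, underside 52 mm above the board, 2 mm above a lid) points to -x of the board, over the mould. Turns anticlockwise seen from above to its open stop at 2.6. Stiff (0.12 N m), stays where left. Starts between 0 and 0.25
- clamp2_grip (a point): middle of the black bar handle on top of clamp 2, on the turning axis, 101 mm above the board. Bar 42 mm long, 12 mm thick, 28 mm high (14 mm above and below this point), long along this point's x axis; it turns with the arm (arm on the point's -x side, its top 27 mm below this point)
- base0: base half of mould 0: off-white plastic block 60 x 60 x 26 mm, 120 g, with a 46 mm square spigot, 10 mm high, inside the lid. Origin: centre of the underside (plain, thin grey ring); z points to the lid: up as cast, straight down once turned over. Starts at board station 0, side faces roughly along the board's. None if absent
- lid0: loose lid of mould 0: 60 x 60 x 24 mm, 90 g, flush with the base. Origin: centre of its joint face, 26 mm along z from the base's origin when closed; z to its flat top with two dark 11 mm pour holes. It just sits on the spigot (1 mm play, 10 mm deep, no catch) and falls off if tipped far unless held to the base. Closed mould 50 mm high. None if absent
- base1: base half of mould 1: off-white plastic block 60 x 60 x 26 mm, 120 g, with a 46 mm square spigot, 10 mm high, inside the lid. Origin: centre of the underside (plain, thin grey ring); z points to the lid: up as cast, straight down once turned over. Starts at board station 1, side faces roughly along the board's. None if absent
- lid1: loose lid of mould 1: 60 x 60 x 24 mm, 90 g, flush with the base. Origin: centre of its joint face, 26 mm along z from the base's origin when closed; z to its flat top with two dark 11 mm pour holes. It just sits on the spigot (1 mm play, 10 mm deep, no catch) and falls off if tipped far unless held to the base. Closed mould 50 mm high. None if absent
- base2: base half of mould 2: off-white plastic block 60 x 60 x 26 mm, 120 g, with a 46 mm square spigot, 10 mm high, inside the lid. Origin: centre of the underside (plain, thin grey ring); z points to the lid: up as cast, straight down once turned over. Starts at board station 2, side faces roughly along the board's. None if absent
- lid2: loose lid of mould 2: 60 x 60 x 24 mm, 90 g, flush with the base. Origin: centre of its joint face, 26 mm along z from the base's origin when closed; z to its flat top with two dark 11 mm pour holes. It just sits on the spigot (1 mm play, 10 mm deep, no catch) and falls off if tipped far unless held to the base. Closed mould 50 mm high. None if absent
- tile: loose square dark slate tile, 140 x 140 x 10 mm, 0.5 kg, lying flat on the bench, where the pile goes. Origin: centre of its underside (its top is 10 mm above the bench). At least 13 cm of clear bench lies between tile and board
- screwdriver: bystander: screwdriver, 200 mm long, 26 mm thick, lying behind the board; origin at its middle
- wheel_a: bystander: model lorry wheel lying flat, 72 mm across, 26 mm high; origin at the centre of its underside
- wheel_b: bystander: another such wheel
- glue: bystander: glue bottle, 34 mm across, 120 mm high, standing; origin under it
- screw_tin: bystander: open aluminium tin, 72 mm across, 30 mm high; origin under it

How it is judged:
By the outcome, as a careful person would: the job done as asked, in the order asked, and still so for the second after the job is handed in, with the robot touching nothing.
Of base0, base1, base2 only 2 to 3 are there at a start; the rules pass over those that are not, and their reading is None.
At some moment in a run one of tile may be knocked a few centimetres aside while the robot is not near it.
It also fails if it takes over 210 s, if anything falls off the work surface, if the arm or the gripper's body presses on something with over 40 N, if the wrist force passes 120 N, or if a joint passes its speed limit or range.

## Working session

There is one attempt and no reset: what is moved stays moved. The work goes in short steps, Python scripts to look and compute and a tool call to move; the robot and the scene stay as the last step left them, time stands still between calls to the robot, and variables do not carry over. Pictures are saved under pics/ and viewed, at most 14 in all, crops included, and the job is handed in when it is done.

Besides the shell and the picture viewer there is one more tool, called after ">>>" by a JSON object that holds its "api" and its "payload". jog_arm: Moves the arm, as the interface text tells. Its arguments: {"type":"object","properties":{"dp":{"type":"array"},"twist":{"type":"array"},"jaw":{"type":"number"}},"required":["dp","twist"]}

```bash
ls; mkdir -p pics; python3 - <<'E'
from plant import bot
import cv2,numpy as np
o=bot.get_obs(); print(o)
for c in ("scene","top"):
    cv2.imwrite(f"pics/{c}0.png",bot.capture(c)); print(c,bot.camera_params(c))
for l in ["base0","base1","base2","tile","clamp0"]:
    print(l,[(np.round(d["bbox"]),round(d["confidence"],2)) for d in bot.find_in("top",l)])
E
```

```text
pics
{'time': 0.0, 'joint_positions': array([-1.26101202e+00,  3.42735048e-01,  1.52498387e+00, -3.95877962e-05,
        1.27543834e+00, -1.46037134e-01]), 'dq': array([ 0.00078438,  0.00066529, -0.00127639,  0.00115293, -0.00046719,
       -0.00159487]), 'tau': array([-7.00227656e-05, -4.31240273e+01, -2.44217902e+01,  7.16973888e-02,
        5.60603582e-02, -1.47910087e-04]), 'tool_pos': array([ 230.97138982, -471.01044234,  226.05015446]), 'tcp_rot': array([-3.14003920e+00, -1.90226113e-04,  4.55832843e-01]), 'contact_force': array([ 0.61194403,  0.53568026, -0.24572886]), 'moment': array([ 0.03320639, -0.03446082,  0.00037141]), 'finger_force': 0.0, 'grip_width': 92.27219758153933}
scene {'fx': 465.35412300960877, 'fy': 465.35412300960877, 'cx': 289.389570095031, 'cy': 204.40772033524297, 'R': array([[ 0.80798648,  0.5891741 , -0.0056332 ],
       [ 0.41381823, -0.57425937, -0.70638562],
       [-0.41941903,  0.56841891, -0.70780479]]), 't': array([-455.36550944, -229.41940603, 1630.23046162])}
top {'fx': 490.24714173503514, 'fy': 490.24714173503514, 'cx': 272.81956584869715, 'cy
[... 259 characters left out ...]
  24.,  24.]), 0.84), (array([250., 281.,  25.,  24.]), 0.61), (array([291., 166.,   9.,  14.]), 0.5), (array([419., 210.,  27.,  27.]), 0.33)]
base1 [(array([157., 263.,  24.,  24.]), 0.84), (array([250., 281.,  25.,  24.]), 0.61), (array([291., 166.,   9.,  14.]), 0.5), (array([419., 210.,  27.,  27.]), 0.33)]
base2 [(array([157., 263.,  24.,  24.]), 0.84), (array([250., 281.,  25.,  24.]), 0.61), (array([291., 166.,   9.,  14.]), 0.5), (array([419., 210.,  27.,  27.]), 0.33)]
tile [(array([385., 274.,  55.,  54.]), 0.86), (array([161., 236.,   8.,  40.]), 0.3)]
clamp0 [(array([161., 238.,  10.,  40.]), 0.59), (array([210., 249.,   5.,  41.]), 0.56), (array([257., 261.,  10.,  41.]), 0.5)]
```

```bash
python3 - <<'E'
import cv2
a=cv2.imread("pics/top0.png"); cv2.imwrite("pics/top0c.png",cv2.resize(a[190:330,110:440],None,fx=2.4,fy=2.4,interpolation=cv2.INTER_CUBIC))
E
```

```text
(no output)
```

The top view shows moulds at stations 0 (image right, ~(250,281)) and 2 (left, ~(157,263)), with station 1 empty. The tile is at ~(385,271). All three clamp arms point toward the robot. Next I'll check which turns the jog accepts and take measurements.

>>> {"api": "jog_arm", "payload": {"dp": [[0,0,0]], "twist": [[0,5,0]]}}

```text
$.twist[0]: bad value
```

```bash
cat > h.py <<'E'
import numpy as np,cv2
from plant import bot
from scipy.spatial.transform import Rotation as Ro
P={c:bot.camera_params(c) for c in("top","scene")}
def px2w(uv,z,c="top"):
    p=P[c];R=p["R"];t=p["t"]; uv=np.atleast_2d(uv).astype(float); C=-R.T@t
    d=np.c_[(uv[:,0]-p["cx"])/p["fx"],(uv[:,1]-p["cy"])/p["fy"],np.ones(len(uv))]@R
    return C+d*((z-C[2])/d[:,2])[:,None]
def w2px(X,c="top"):
    p=P[c]; q=np.atleast_2d(X)@p["R"].T+p["t"]; return np.c_[q[:,0]/q[:,2]*p["fx"]+p["cx"],q[:,1]/q[:,2]*p["fy"]+p["cy"]]
def mask_w(c,l,z):
    "min-area rect of every mask, on plane z: centre, size, angle"
    for d in bot.masks_of(c,l):
        ys,xs=np.nonzero(d["pixels"]); w=px2w(np.c_[xs,ys],z,c)[:,:2].astype(np.float32)
        r=cv2.minAreaRect(w); yield d["confidence"],np.round(w.mean(0)),np.round(r[0]),np.round(r[1]),round(r[2],1)
E
python3 - <<'E'
from h import *
o=bot.get_obs();print(o["time"],o["tool_pos"],o["tcp_rot"])
crop=lambda a:np.array(a)/2.4+[110,190]
b=px2w(crop([(87,57),(414,122),(384,275),(55,210)]),12); print("board",b.round())
for i in range(4): print(np.linalg.norm(b[i]-b[(i+1)%4]))
print("handles top z=127",px2w(crop([(355,138),(237,114),(117,91)]),127).round())
print("pillars",px2w(crop([(357,139)]),12).round())
bot.capture("top")
for l,z in(("tile",10),("lid0",62),("base0",62),("clamp0_grip",113),("wheel_a",26),("glue",100),("screw_tin",30),("screwdriver",20)):
    for m in mask_w("top",l,z): print(l,*m)
E
```

```text
0.35 [ 231.1010206  -471.33338048  226.58696095] [-3.14134918e+00 -6.19250401e-05  4.55770427e-01]
board [[621. 293.  12.]
 [555. -84.  12.]
 [381. -54.  12.]
 [445. 323.  12.]]
383.26736167400355
176.81583229254971
382.2384598586216
178.04433614243703
handles top z=127 [[535. -21. 127.]
 [557. 103. 127.]
 [578. 230. 127.]]
pillars [[534. -20.  12.]]
tile 0.61 [ 482. -366.] [ 483. -366.] [144. 144.] 87.1
tile 0.6 [441.   6.] [443.   6.] [63. 70.] 76.4
lid0 0.89 [487. 249.] [488. 249.] [58. 63.] 1.4
lid0 0.58 [443.   4.] [445.   3.] [63. 62.] 75.6
base0 0.67 [506. 111.] [503. 115.] [373. 176.] 79.8
base0 0.65 [487. 248.] [488. 247.] [70. 61.] 88.3
base0 0.61 [443.   4.] [445.   2.] [62. 65.] 77.5
base0 0.58 [530. 113.] [530. 113.] [98. 21.] 1.9
base0 0.39 [507. -15.] [508. -17.] [95. 21.] 1.5
clamp0_grip 0.76 [512. -17.] [510. -18.] [88. 23.] 1.5
wheel_a 0.95 [ 600. -138.] [ 599. -138.] [64. 68.] 46.2
wheel_a 0.8 [ 646. -255.] [ 646. -255.] [71. 71.] 1.4
wheel_a 0.25 [531. 118.] [531. 118.] [98. 22.] 1.9
glue 0.44 [ 747. -100.] [748. -99.] [37. 29.] 1.2
screw_tin 0.59 [ 644. -449.] [ 644. -449.] [68. 68.] 0.4
screwdriver 0.66 [755. 111.] [736. 110.] [153.  30.] 1.8
```

>>> {"api": "jog_arm", "payload": {"dp": [[0,0,-0.06],[0,0.06,0],[0,0.06,0],[0,0.06,0],[0,0.06,0],[0,0.06,0],[0,0.06,0],[0,0.06,0],[0,0,0]], "twist": [0,0,0,0,0,0,0,0,0]}}

```text
time: 1.92
tool_pos: [368.0, -752.4, 253.8]
tcp_rot: [3.08, -0.0, 0.456]
contact_force: [0.4, 0.1, 1.0]
grip_width: 91.8
finger_force: 0.0
```

>>> {"api": "jog_arm", "payload": {"dp": [[0,0.06,0],[0,0.06,0],[0,0.06,0],[0,0.06,0],[0,0.06,0],[0,0.06,0]], "twist": [0,0,0,0,0,0]}}

```text
time: 2.68
tool_pos: [409.6, -836.9, 219.2]
tcp_rot: [2.839, 0.001, 0.456]
contact_force: [-0.7, 0.0, -0.6]
grip_width: 91.9
finger_force: 0.0
```

>>> {"api": "jog_arm", "payload": {"dp": [[0,-0.06,0],[0,0,0]], "twist": [0,0]}}

```text
time: 2.92
tool_pos: [400.1, -818.7, 208.3]
tcp_rot: [2.853, -0.001, 0.456]
contact_force: [-0.3, -0.3, -0.8]
grip_width: 91.8
finger_force: 0.0
```

>>> {"api": "jog_arm", "payload": {"dp": [[0,-0.03,-0.05],[0,-0.059,-0.0175],[0,-0.059,-0.0175],[0,-0.059,-0.0175],[0,-0.059,-0.0175],[0,-0.059,-0.0175],[0,-0.059,-0.0175],[0,-0.059,-0.0175],[0,-0.059,-0.0175],[0,0,0]], "twist": [0,0,0,0,0,0,0,0,0,0]}}

```text
time: 4.18
tool_pos: [169.9, -351.9, 250.4]
tcp_rot: [2.834, 0.002, 0.456]
contact_force: [-0.0, -1.0, 0.4]
grip_width: 91.8
finger_force: 0.0
```

```bash
python3 - <<'E'
from h import *
o=bot.get_obs(); print(o["joint_positions"].round(3),o["tool_pos"].round(1),o["tcp_rot"].round(4))
E
```

```text
[-1.383 -0.113  2.029  0.098  0.929 -0.315] [ 169.9 -351.9  250.4] [2.8337e+00 2.4000e-03 4.5580e-01]
```

>>> {"api": "jog_arm", "payload": {"dp": [[0,-0.05,-0.015],[0,-0.05,-0.015],[0,-0.05,-0.015],[0,-0.05,-0.015],[0,-0.05,-0.015],[0,0,0]], "twist": [0,0,0,0,0,0]}}

```text
time: 4.92
tool_pos: [65.4, -173.0, 249.5]
tcp_rot: [2.859, 0.008, 0.437]
contact_force: [-0.0, -0.2, 0.1]
grip_width: 91.7
finger_force: 0.0
```

```bash
python3 - <<'E'
from h import *
o=bot.get_obs(); print(o["joint_positions"].round(3),o["tool_pos"].round(1),o["tcp_rot"].round(4))
E
```

```text
[-2.166 -0.681  2.291  0.242  1.382 -1.061] [  65.4 -173.   249.5] [2.8593 0.0082 0.4367]
```

>>> {"api": "jog_arm", "payload": {"dp": [[0,0.04,0],[0,0,0],[0,0,0],[0,0,0],[0,0,0],[0,0,0],[0,0,0],[0,0,0],[0,0,0],[0,0,0]], "twist": [0,10,10,10,10,10,10,10,10,10]}}

```text
time: 6.18
tool_pos: [77.0, -193.4, 255.7]
tcp_rot: [-3.142, -0.277, -1.124]
contact_force: [-0.8, -0.8, -0.6]
grip_width: 91.7
finger_force: 0.0
```

```bash
python3 - <<'E'
from h import *
o=bot.get_obs(); print(o["joint_positions"].round(3),o["tool_pos"].round(1),o["tcp_rot"].round(4)); print(Ro.from_euler("xyz",o["tcp_rot"]).as_matrix().round(3))
cv2.imwrite("pics/s1.png",bot.capture("scene"))
E
```

```text
[-1.92  -0.583  2.253  0.205  1.281  0.735] [  77.  -193.4  255.7] [-3.1416 -0.2768 -1.1238]
[[ 0.416 -0.902  0.118]
 [-0.867 -0.432 -0.246]
 [ 0.273 -0.    -0.962]]
```

>>> {"api": "jog_arm", "payload": {"dp": [[-0.02,0,-0.0057],[-0.02,0,-0.0057],[-0.02,0,-0.0057],[-0.02,0,-0.0057],[0,0,0]], "twist": [0,0,0,0,0]}}

```text
time: 6.85
tool_pos: [53.3, -149.4, 254.7]
tcp_rot: [3.141, -0.246, -1.122]
contact_force: [-0.1, -0.8, -0.1]
grip_width: 91.9
finger_force: 0.0
```

```bash
python3 - <<'E'
from h import *
o=bot.get_obs(); print(o["joint_positions"].round(3),o["tool_pos"].round(1),o["tcp_rot"].round(4)); print(Ro.from_euler("xyz",o["tcp_rot"]).as_matrix().round(3))
E
```

```text
[-2.524 -0.769  2.279  0.242  1.588  0.178] [  53.3 -149.4  254.7] [ 3.1409 -0.2458 -1.1221]
[[ 0.421 -0.901  0.105]
 [-0.874 -0.434 -0.22 ]
 [ 0.243  0.001 -0.97 ]]
```

```bash
python3 - <<'E'
from h import *
print(px2w([[5,150],[60,115],[110,85],[0,80]],0,"scene").round())
print(w2px([[-178,-237,250],[-270,-237,250],[-150,-292,0],[-270,-300,500],[560,620,300]],"scene").round(), w2px([[560,620,300]]).round())
E
```

```text
[[-383. -352.    0.]
 [-412. -115.    0.]
 [-433.  132.    0.]
 [-835. -108.    0.]]
[[ 42.  90.]
 [ 25.  80.]
 [ 61. 167.]
 [-36.   5.]
 [399.  33.]] [[-40. 229.]]
```

>>> {"api": "jog_arm", "payload": {"dp": [[0.008,0.049,0.002],[0.008,0.049,0.002],[0.008,0.049,0.002],[0.008,0.049,0.002],[0.008,0.049,0.002],[-0.038,0.006,-0.01],[-0.038,0.006,-0.01],[-0.038,0.006,-0.01],[0,0,0]], "twist": [0,0,0,0,0,0,0,0,0]}}

```text
time: 7.98
tool_pos: [-161.9, -270.5, 258.2]
tcp_rot: [3.128, -0.168, -1.124]
contact_force: [0.1, -0.1, -0.7]
grip_width: 91.9
finger_force: 0.0
```

```bash
cat > st.py <<'E'
from h import *
o=bot.get_obs(); M=Ro.from_euler("xyz",o["tcp_rot"]).as_matrix()
print(o["time"],o["joint_positions"].round(3),o["tool_pos"].round(1),o["tcp_rot"].round(4),o["grip_width"].round(1),o["contact_force"].round(1)); print(M.round(3))
E
python3 st.py
```

```text
Traceback (most recent call last):
  File "st.py", line 3, in <module>
    print(o["time"],o["joint_positions"].round(3),o["tool_pos"].round(1),o["tcp_rot"].round(4),o["grip_width"].round(1),o["contact_force"].round(1)); print(M.round(3))
                                                                                               ^^^^^^^^^^^^^^^^^^^^^
AttributeError: 'float' object has no attribute 'round'
```

>>> {"api": "jog_arm", "payload": {"dp": [[-0.038,0.006,-0.007],[-0.038,0.006,-0.007],[-0.038,0.006,-0.006],[0,0,0]], "twist": [0,0,0,0]}}

```text
time: 8.48
tool_pos: [-175.1, -249.4, 261.3]
tcp_rot: [3.117, -0.092, -1.127]
contact_force: [-0.2, -1.2, -0.1]
grip_width: 91.9
finger_force: 0.0
```

```bash
sed -i 's/o\["grip_width"\].round(1)/o["grip_width"]/' st.py; python3 st.py
```

```text
8.475 [-2.53  -0.159  1.996  0.09   1.266  0.143] [-175.1 -249.4  261.3] [ 3.1166 -0.0916 -1.1265] 91.8628469652137 [-0.2 -1.2 -0.1]
[[ 0.428 -0.904  0.017]
 [-0.899 -0.428 -0.093]
 [ 0.091  0.025 -0.995]]
```

>>> {"api": "jog_arm", "payload": {"dp": [[-0.039,0.0066,-0.003],[-0.039,0.0066,-0.002],[-0.039,0.0066,-0.001],[0,0,0]], "twist": [0,0,0,0]}}

```text
time: 8.98
tool_pos: [-189.2, -228.7, 259.9]
tcp_rot: [3.104, -0.014, -1.129]
contact_force: [-0.6, -0.3, -0.5]
grip_width: 91.9
finger_force: 0.0
```

```bash
python3 st.py
```

```text
8.975 [-2.53  -0.159  1.997  0.007  1.264  0.168] [-189.2 -228.7  259.9] [ 3.1039 -0.0136 -1.1288] 91.94496171497443 [-0.6 -0.3 -0.5]
[[ 0.428 -0.903 -0.028]
 [-0.904 -0.427 -0.028]
 [ 0.014  0.038 -0.999]]
```

>>> {"api": "jog_arm", "payload": {"dp": [[0.043,-0.033,0],[0.043,-0.033,0],[0.043,-0.033,0],[0.043,-0.033,0],[0.043,-0.033,0],[0.043,-0.033,0],[0.043,-0.033,0]], "twist": [0,0,0,0,0,0,0]}}

```text
time: 9.85
tool_pos: [150.4, -402.9, 255.4]
tcp_rot: [3.104, -0.014, -1.128]
contact_force: [-0.6, -0.2, 0.2]
grip_width: 91.6
finger_force: 0.0
```

>>> {"api": "jog_arm", "payload": {"dp": [[-0.025,-0.05,0],[-0.025,-0.05,0],[-0.025,-0.05,0],[-0.025,-0.05,0],[-0.025,-0.05,0],[-0.025,-0.05,0],[-0.025,-0.05,0],[-0.025,-0.05,0]], "twist": [0,0,0,0,0,0,0,0]}}

```text
time: 10.85
tool_pos: [425.3, -49.0, 237.5]
tcp_rot: [3.104, -0.014, -1.129]
contact_force: [1.7, -1.8, -0.0]
grip_width: 91.5
finger_force: 0.0
```

>>> {"api": "jog_arm", "payload": {"dp": [[0,0,-0.02],[0,0,-0.02],[0,0,-0.02],[0,0,-0.02],[0,0,-0.02],[0,0,-0.02],[0,0,0]], "twist": [-9.4,-9.4,-9.4,-9.4,-9.4,-9.4,0]}}

```text
time: 11.72
tool_pos: [428.2, -47.3, 358.3]
tcp_rot: [3.109, 0.021, -0.146]
contact_force: [-0.3, -0.7, 0.9]
grip_width: 92.0
finger_force: 0.0
```

```bash
python3 st.py
```

```text
11.725 [-0.262  0.103  1.478 -0.035  1.578  1.455] [428.2 -47.3 358.3] [ 3.1088  0.021  -0.1464] 92.04246764262085 [-0.3 -0.7  0.9]
[[ 0.989 -0.145 -0.026]
 [-0.146 -0.989 -0.029]
 [-0.021  0.033 -0.999]]
```

>>> {"api": "jog_arm", "payload": {"dp": [[0.004,-0.056,0],[0.004,-0.056,0],[0.004,-0.056,0],[0.004,-0.056,0],[0.004,-0.056,0],[0.004,-0.056,0],[0.004,-0.056,0],[0.004,-0.056,0],[0.004,-0.056,0],[0.004,-0.056,0]], "twist": [0,0,0,0,0,0,0,0,0,0]}}

```text
time: 12.98
tool_pos: [547.2, 498.6, 337.1]
tcp_rot: [3.108, 0.025, -0.149]
contact_force: [1.7, 0.1, 1.0]
grip_width: 91.4
finger_force: 0.0
```

>>> {"api": "jog_arm", "payload": {"dp": [[0.018,-0.024,0],[0.018,-0.024,0],[0.018,-0.024,0],[0,0,0]], "twist": [0,0,0,0]}}

```text
time: 13.48
tool_pos: [580.1, 530.9, 314.1]
tcp_rot: [3.133, 0.004, -0.146]
contact_force: [-0.3, 0.5, 0.2]
grip_width: 91.5
finger_force: 0.0
```

```bash
python3 st.py
```

```text
13.475 [ 0.645  1.019  0.043 -0.003  2.088  2.36 ] [580.1 530.9 314.1] [ 3.1334  0.0039 -0.1461] 91.51323539262057 [-0.3  0.5  0.2]
[[ 0.989 -0.146 -0.005]
 [-0.146 -0.989 -0.008]
 [-0.004  0.008 -1.   ]]
```

```bash
python3 - <<'E'
from h import *
a=bot.capture("top"); s=10
Cb=np.array([468.5,125.1]);xb=np.array([.985,-.172]);yb=np.array([.172,.985])
out=[]
for i in range(3):
    p=Cb+90*xb+(i-1)*130*yb; u=w2px([[*p,127]])[0]; x0,y0=(u-[13,13]).astype(int)
    im=cv2.resize(a[y0:y0+26,x0:x0+26],None,fx=s,fy=s,interpolation=cv2.INTER_CUBIC); im=cv2.convertScaleAbs(im,alpha=1.5,beta=20)
    f=lambda q:tuple(((q-[x0,y0]+.5)*s-.5).round().astype(int).tolist())
    for X,c in(([*p,127],(0,0,255)),([*p,86],(0,255,0)),([*p,12],(255,0,0))): cv2.circle(im,f(w2px([X])[0]),3,c,-1)
    for q in [(-21,-6),(21,-6),(21,6),(-21,6)]: cv2.circle(im,f(w2px([[*(p+q[0]*xb+q[1]*yb),127]])[0]),2,(0,255,255),-1)
    out.append(im); print(i,p,x0,y0)
cv2.imwrite("pics/h.png",np.hstack(out))
E
```

```text
0 [534.79 -18.43] 243 234
1 [557.15 109.62] 193 224
2 [579.51 237.67] 142 214
```

>>> {"api": "jog_arm", "payload": {"dp": [[0.007,0.045,-0.01],[0.007,0.045,0.01],[0.007,0.049,0.02],[0.007,0.049,0.025],[0.007,0.049,0.025],[0.007,0.049,0.025],[0,0,0]], "twist": [0,0,0,0,0,0,-9.9], "jaw": 0.05}}

```text
time: 14.4
tool_pos: [579.4, 243.2, 221.2]
tcp_rot: [3.134, 0.005, 0.027]
contact_force: [-1.2, 1.2, 0.2]
grip_width: 49.9
finger_force: 0.0
```

```bash
python3 st.py
```

```text
14.4 [ 0.279  0.544  1.215 -0.006  1.39   1.824] [579.4 243.2 221.2] [3.1339 0.0053 0.0266] 49.884019788500346 [-1.2  1.2  0.2]
[[ 1.     0.027 -0.005]
 [ 0.027 -1.    -0.008]
 [-0.005  0.008 -1.   ]]
```

>>> {"api": "jog_arm", "payload": {"dp": [[0,0.007,0.06],[0,0,0.06],[0,0,0.005],[0,0,0]], "twist": [0,0,0,0]}}

```text
time: 14.9
tool_pos: [581.8, 240.2, 99.0]
tcp_rot: [3.136, -0.0, 0.028]
contact_force: [0.3, 0.3, 0.2]
grip_width: 49.7
finger_force: 0.0
```

>>> {"api": "jog_arm", "payload": {"dp": [[0,0,0],[0,0,0],[0,0,0],[0,0,0],[0,0,0]], "twist": [0,0,0,0,0], "jaw": 0}}

```text
time: 15.52
tool_pos: [580.8, 239.4, 96.3]
tcp_rot: [3.134, 0.004, 0.028]
contact_force: [-0.7, -3.6, 2.8]
grip_width: 11.8
finger_force: 29.9
```

```bash
python3 st.py
```

```text
15.525 [ 0.272  0.651  1.383 -0.007  1.113  1.818] [580.8 239.4  96.3] [3.1342 0.0037 0.0281] 11.752809597691169 [-0.7 -3.6  2.8]
[[ 1.     0.028 -0.004]
 [ 0.028 -1.    -0.007]
 [-0.004  0.007 -1.   ]]
```

>>> {"api": "jog_arm", "payload": {"dp": [[0,0,0],[0,0,0],[0,0,0],[0,0,0],[0,0,0],[0,0,0],[0,0,0],[0,0,0],[0,0,0],[0,0,0]], "twist": [-10.5,-10.5,-10.5,-10.5,-10.5,-10.5,-10.5,-10.5,-10.5,-10.5]}}

```text
time: 16.77
tool_pos: [580.6, 239.6, 96.4]
tcp_rot: [-3.136, 0.005, 1.866]
contact_force: [-1.9, -3.3, 2.8]
grip_width: 11.6
finger_force: 30.0
```

>>> {"api": "jog_arm", "payload": {"dp": [[0,0,0],[0,0,0],[0,0,0],[0,0,0],[0,0,0]], "twist": [-10.5,-10.5,-10.5,-6,0]}}

```text
time: 17.4
tool_pos: [580.3, 239.7, 96.2]
tcp_rot: [-3.133, -0.0, 2.513]
contact_force: [-3.5, -2.6, 4.7]
grip_width: 12.3
finger_force: 31.8
```

```bash
echo 'print(o["moment"].round(3),o["finger_force"])'>>st.py; python3 st.py
```

```text
17.4 [ 0.272  0.651  1.384 -0.006  1.114 -0.667] [580.3 239.7  96.2] [-3.1335 -0.      2.5128] 12.344119239872018 [-3.5 -2.6  4.7]
[[-0.809  0.588 -0.005]
 [ 0.588  0.809 -0.007]
 [ 0.    -0.008 -1.   ]]
[-0.322  0.415 -0.716] 31.78929837886244
```

>>> {"api": "jog_arm", "payload": {"dp": [[0,0,0],[0,0,0],[0,0,-0.06],[-0.0195,-0.0393,0],[-0.0195,-0.0393,0],[-0.0195,-0.0393,0],[0,0,0],[0,0,0],[0,0,0],[0,0,0]], "twist": [2,0,0,0,0,0,10,10,10,10], "jaw": 0.045}}

```text
time: 18.65
tool_pos: [555.0, 111.5, 156.9]
tcp_rot: [-3.137, 0.006, 1.776]
contact_force: [1.3, 0.4, -0.2]
grip_width: 44.7
finger_force: 0.0
```

>>> {"api": "jog_arm", "payload": {"dp": [[0,0,0],[0,0,0],[0,0,0],[0,0,0],[0,0,0],[0,0,0],[0,0,0],[0,0,0],[0,0,0],[0,0,0]], "twist": [10,10,10,10,10,10,10,10,10,10]}}

```text
time: 19.9
tool_pos: [555.0, 111.6, 156.9]
tcp_rot: [3.135, 0.003, 0.031]
contact_force: [0.1, 0.2, -0.4]
grip_width: 45.1
finger_force: 0.0
```

```bash
python3 st.py
```

```text
19.9 [ 0.067  0.481  1.508 -0.007  1.156  1.609] [555.  111.6 156.9] [3.1353e+00 3.1000e-03 3.0800e-02] 45.08319373733268 [ 0.1  0.2 -0.4]
[[ 1.     0.031 -0.003]
 [ 0.031 -1.    -0.006]
 [-0.003  0.006 -1.   ]]
[-0.006  0.007 -0.002] 0.0
```

>>> {"api": "jog_arm", "payload": {"dp": [[0.003,0.002,0.0],[0,0,0.06],[0,0,0]], "twist": [0,0,0]}}

```text
time: 20.27
tool_pos: [554.7, 108.9, 93.4]
tcp_rot: [3.135, 0.013, 0.04]
contact_force: [-0.1, -0.4, 0.3]
grip_width: 44.8
finger_force: 0.0
```

>>> {"api": "jog_arm", "payload": {"dp": [[0,0,0],[0,0,0],[0,0,0],[0,0,0],[0,0,0],[0,0,0],[0,0,0],[0,0,0],[0,0,0],[0,0,0]], "twist": [0,0,0,0,-10.5,-10.5,-10.5,-10.5,-10.5,-10.5], "jaw": 0}}

```text
time: 21.52
tool_pos: [558.3, 111.1, 98.3]
tcp_rot: [3.141, 0.003, 1.142]
contact_force: [-0.1, 7.4, 3.3]
grip_width: 11.5
finger_force: 30.0
```

>>> {"api": "jog_arm", "payload": {"dp": [[0,0,0],[0,0,0],[0,0,0],[0,0,0],[0,0,0],[0,0,0],[0,0,0],[0,0,0],[0,0,0]], "twist": [-10.5,-10.5,-10.5,-10.5,-10.5,-10.5,-10.5,-6,0]}}

```text
time: 22.65
tool_pos: [558.6, 110.9, 98.3]
tcp_rot: [-3.139, 0.002, 2.524]
contact_force: [1.7, 7.3, 3.4]
grip_width: 12.6
finger_force: 31.1
```

```bash
python3 st.py
```

```text
22.65 [ 0.063  0.551  1.569 -0.004  1.022 -0.888] [558.6 110.9  98.3] [-3.1388e+00  1.7000e-03  2.5237e+00] 12.584131805115168 [1.7 7.3 3.4]
[[-0.815  0.579 -0.   ]
 [ 0.579  0.815 -0.003]
 [-0.002 -0.003 -1.   ]]
[ 1.25  -0.323 -0.555] 31.090408684685826
```

>>> {"api": "jog_arm", "payload": {"dp": [[0,0,0],[0,0,0],[0,0,-0.06],[-0.0186,-0.0391,0],[-0.0186,-0.0391,0],[-0.0186,-0.0391,0],[0,0,0],[0,0,0],[0,0,0],[0,0,0]], "twist": [2,0,0,0,0,0,10.3,10.3,10.3,10.3], "jaw": 0.045}}

```text
time: 23.9
tool_pos: [530.7, -17.9, 157.9]
tcp_rot: [-3.136, 0.006, 1.764]
contact_force: [0.7, 0.7, -0.5]
grip_width: 45.8
finger_force: 0.0
```

>>> {"api": "jog_arm", "payload": {"dp": [[0,0,0],[0,0,0],[0,0,0],[0,0,0],[0,0,0],[0,0,0],[0,0,0],[0,0,0],[0,0,0],[0,0,0]], "twist": [10.3,10.3,10.3,10.3,10.3,10.3,10.3,10.3,10.3,10.3]}}

```text
time: 25.15
tool_pos: [530.7, -17.8, 157.9]
tcp_rot: [3.135, 0.004, -0.033]
contact_force: [0.1, -0.8, 0.2]
grip_width: 45.0
finger_force: 0.0
```

```bash
python3 st.py
```

```text
25.15 [-0.174  0.42   1.607 -0.008  1.117  1.434] [530.7 -17.8 157.9] [ 3.1348  0.0038 -0.0334] 44.97590215844698 [ 0.1 -0.8  0.2]
[[ 0.999 -0.033 -0.004]
 [-0.033 -0.999 -0.007]
 [-0.004  0.007 -1.   ]]
[ 0.034  0.096 -0.019] 0.0
```

>>> {"api": "jog_arm", "payload": {"dp": [[0.005,-0.001,0.0],[0,0,0.06],[0,0,0]], "twist": [0,0,0]}}

```text
time: 25.52
tool_pos: [532.8, -16.7, 94.6]
tcp_rot: [3.136, 0.013, -0.024]
contact_force: [0.7, -0.9, 1.2]
grip_width: 45.0
finger_force: 0.0
```

>>> {"api": "jog_arm", "payload": {"dp": [[0,0,0],[0,0,0],[0,0,0],[0,0,0],[0,0,0],[0,0,0],[0,0,0],[0,0,0],[0,0,0],[0,0,0]], "twist": [0,0,0,0,-10.5,-10.5,-10.5,-10.5,-10.5,-10.5], "jaw": 0}}

```text
time: 26.78
tool_pos: [536.1, -16.6, 98.9]
tcp_rot: [3.141, 0.006, 1.078]
contact_force: [-0.6, 2.8, 4.9]
grip_width: 11.8
finger_force: 30.0
```

>>> {"api": "jog_arm", "payload": {"dp": [[0,0,0],[0,0,0],[0,0,0],[0,0,0],[0,0,0],[0,0,0],[0,0,0],[0,0,0],[0,0,0]], "twist": [-10.5,-10.5,-10.5,-10.5,-10.5,-10.5,-10.5,-9,0]}}

```text
time: 27.9
tool_pos: [536.0, -16.8, 98.9]
tcp_rot: [-3.136, 0.002, 2.51]
contact_force: [-1.7, 1.3, 6.3]
grip_width: 12.4
finger_force: 31.3
```

```bash
python3 st.py
```

```text
27.9 [-0.171  0.499  1.663 -0.007  0.98  -1.106] [536.  -16.8  98.9] [-3.1356e+00  1.6000e-03  2.5099e+00] 12.400371394931003 [-1.7  1.3  6.3]
[[-0.807  0.591 -0.002]
 [ 0.591  0.807 -0.006]
 [-0.002 -0.006 -1.   ]]
[ 0.351  0.074 -0.647] 31.251850181724876
```

>>> {"api": "jog_arm", "payload": {"dp": [[0,0,0],[0,0,0],[0,0,-0.06],[0,0,-0.06],[0,0,-0.05],[0.0,-0.05,0],[0.0,-0.05,0],[0,-0.05,0],[0,0,0]], "twist": [2,0,0,0,0,0,0,0,0], "jaw": 0.0918}}

```text
time: 29.02
tool_pos: [442.2, -136.1, 269.1]
tcp_rot: [-3.134, 0.001, 2.472]
contact_force: [-0.1, 0.1, 0.4]
grip_width: 91.4
finger_force: 0.0
```

```bash
python3 st.py; python3 - <<'E'
from h import *
print(px2w([[335,48],[362,93],[337,82],[255,50],[300,40],[375,40],[400,70]],0,"scene").round())
a=bot.capture("top")
print("t",*[m for m in mask_w("top","tile",10)][:1])
for m in mask_w("top","lid0",62): print("lid",*m)
Cb=np.array([469.6,126.8]);xb=np.array([.985,-.171]);yb=np.array([.171,.985])
out=[]
for i in (0,2):
    p=Cb+(i-1)*130*yb; u=w2px([[*p,62]])[0]; x0,y0=(u-[20,20]).astype(int)
    out.append(cv2.resize(a[y0:y0+40,x0:x0+40],None,fx=10,fy=10,interpolation=cv2.INTER_CUBIC)); print(i,p,x0,y0)
cv2.imwrite("pics/m.png",cv2.convertScaleAbs(np.hstack(out),alpha=1.3,beta=10))
E
```

```text
29.025 [-0.459  0.195  1.607 -0.008  1.34  -1.358] [ 442.2 -136.1  269.1] [-3.1336e+00  1.3000e-03  2.4721e+00] 91.38681013685621 [-0.1  0.1  0.4]
[[-0.784  0.621 -0.004]
 [ 0.621  0.784 -0.007]
 [-0.001 -0.008 -1.   ]]
[ 0.147 -0.144 -0.045] 0.0
[[ 140.  931.   -0.]
 [ 427.  673.    0.]
 [ 303.  686.    0.]
 [-143.  706.    0.]
 [ -34.  904.    0.]
 [ 248. 1105.    0.]
 [ 467.  922.    0.]]
t (0.93, array([ 481., -367.], dtype=float32), array([ 481., -367.]), array([141., 140.]), 87.1)
lid 0.69 [489. 250.] [489. 250.] [64. 61.] 88.8
lid 0.59 [445.   2.] [445.   3.] [63. 63.] 77.4
0 [447.37  -1.25] 230 260
2 [491.83 254.85] 133 241
```

```bash
cat > kin.py <<'E'
import numpy as np
from scipy.optimize import least_squares
from scipy.spatial.transform import Rotation as Ro
D=[([-1.26101,.34274,1.52498,0,1.27544,-.14604],[230.97,-471.01,226.05],[-3.14004,0,.4558]),
([-1.383,-.113,2.029,.098,.929,-.315],[169.9,-351.9,250.4],[2.8337,.0024,.4558]),
([-2.166,-.681,2.291,.242,1.382,-1.061],[65.4,-173,249.5],[2.8593,.0082,.4367]),
([-1.92,-.583,2.253,.205,1.281,.735],[77,-193.4,255.7],[-3.1416,-.2768,-1.1238]),
([-2.524,-.769,2.279,.242,1.588,.178],[53.3,-149.4,254.7],[3.1409,-.2458,-1.1221]),
([-2.53,-.159,1.996,.09,1.266,.143],[-175.1,-249.4,261.3],[3.1166,-.0916,-1.1265]),
([-.262,.103,1.478,-.035,1.578,1.455],[428.2,-47.3,358.3],[3.1088,.021,-.1464]),
([.645,1.019,.043,-.003,2.088,2.36],[580.1,530.9,314.1],[3.1334,.0039,-.1461]),
([.279,.544,1.215,-.006,1.39,1.824],[579.4,243.2,221.2],[3.1339,.0053,.0266]),
([.063,.551,1.569,-.004,1.022,-.888],[558.6,110.9,98.3],[-3.1388,.0017,2.5237]),
([-.459,.195,1.607,-.008,1.34,-1.358],[442.2,-136.1,269.1],[-3.1336,.0013,2.4721])]
Y=lambda a:Ro.from_euler("y",a).as_matrix(); Z=lambda a:Ro.from_euler("z",a).as_matrix()
def fk(q,p):
    h,L1,a,L2,d,lat,lat2,s=p
    R5=Z(q[3])@Y(q[4])
    x=np.array([0,lat,h])+Y(q[1])@(np.array([0,0,L1])+Y(q[2])@(np.array([a,0,L2])+R5@np.array([s,lat2,d])))
    return Z(q[0])@x, Z(q[0])@Y(q[1]+q[2])@R5@Z(q[5])
res=lambda p:np.concatenate([fk(q,p)[0]-x for q,x,_ in D])
f=least_squares(res,[300,400,0,380,250,76,0,0]); p=f.x
if __name__=="__main__":
    print(p.round(1),np.abs(f.fun).max().round(1))
    for q,x,r in D[:4]:
        B=fk(q,p)[1].T@Ro.from_euler("xyz",r).as_matrix(); print(B.round(2).tolist())
E
python3 kin.py
```

```text
[ 2.226e+02  5.062e+02  4.670e+01  3.794e+02  3.178e+02  7.620e+01
  2.000e-01 -2.000e-01] 0.3
[[-0.0, -1.0, 0.0], [1.0, -0.0, -0.0], [0.0, 0.0, 1.0]]
[[0.0, -1.0, 0.0], [1.0, 0.0, -0.0], [0.0, 0.0, 1.0]]
[[-0.0, -1.0, 0.0], [1.0, -0.0, 0.0], [-0.0, 0.0, 1.0]]
[[0.0, -1.0, 0.0], [1.0, 0.0, -0.0], [0.0, 0.0, 1.0]]
```

```bash
cat >> kin.py <<'E'
LO=np.array([-2.53,-.77,.04,-1,.28,-3.11]);HI=np.array([2.53,2.02,2.7,4.14,2.66,3.11])
def pose(q):
    x,R=fk(q,p); return x,R@Z(np.pi/2)
def ik(x,R,q0,w=200):
    def r(q):
        a,B=pose(q); return np.concatenate([a-x,w*Ro.from_matrix(R@B.T).as_rotvec()])
    s=least_squares(r,np.clip(q0,LO+1e-4,HI-1e-4),bounds=(LO,HI)); return s.x,np.linalg.norm(s.fun)
def hR(phi,tw,al=0):
    "tool pointing az phi, al below horizontal; tw=+1: tool x up at tw 0..., y horizontal"
    z=np.array([np.cos(al)*np.cos(phi),np.cos(al)*np.sin(phi),-np.sin(al)]); x=np.array([np.sin(al)*np.cos(phi),np.sin(al)*np.sin(phi),np.cos(al)])
    R=np.c_[x,np.cross(z,x),z]; return R@Z(tw)
E
cat > t.py <<'E'
from kin import *
rng=np.random.default_rng(0)
for phi in (-60,-75,-90,-105,-120,60,90,120,150,180):
    f=np.radians(phi); d=np.array([np.cos(f),np.sin(f),0])
    for nm,G in (("tile",[481,-367,85]),("tileHi",[481,-367,200]),("S",[380,-230,77]),("S2",[420,-200,77])):
        best={}
        for tw in (0,np.pi):
            b=(9e9,None)
            for _ in range(12):
                q,e=ik(np.array(G)+19*d,hR(f,tw),rng.uniform(LO,HI))
                if e<b[0]: b=(e,q)
            best[tw]=b
        print(phi,nm,[(round(b[0],2),b[1].round(2).tolist()) for b in best.values()])
E
time python3 t.py
```

```text
-60 tile [(np.float64(0.0), [-0.54, 1.1, 2.21, 3.66, 1.72, -1.49]), (np.float64(0.0), [-0.54, 1.1, 2.21, 3.66, 1.72, 1.66])]
-60 tileHi [(np.float64(0.0), [-0.54, 0.78, 2.28, 3.66, 1.5, -1.61]), (np.float64(0.0), [-0.54, 0.78, 2.28, 3.66, 1.5, 1.53])]
-60 S [(np.float64(0.0), [-0.21, 1.32, 2.48, 4.1, 2.0, -1.04]), (np.float64(0.0), [-0.21, 1.32, 2.48, 4.1, 2.0, 2.1])]
-60 S2 [(np.float64(4.16), [-0.08, 1.22, 2.39, 4.14, 1.83, -1.18]), (np.float64(4.16), [-0.08, 1.22, 2.39, 4.14, 1.83, 1.96])]
-75 tile [(np.float64(0.0), [-0.38, 1.07, 2.05, 4.07, 1.56, -1.59]), (np.float64(0.0), [-0.38, 1.07, 2.05, 4.07, 1.56, 1.56])]
-75 tileHi [(np.float64(0.0), [-0.38, 0.79, 2.11, 4.09, 1.43, -1.77]), (np.float64(0.0), [-0.38, 0.79, 2.11, 4.09, 1.43, 1.38])]
-75 S [(np.float64(35.96), [-0.19, 1.19, 2.44, 4.14, 1.78, -1.16]), (np.float64(35.96), [-0.19, 1.19, 2.44, 4.14, 1.78, 1.99])]
-75 S2 [(np.float64(48.2), [-0.11, 1.14, 2.38, 4.14, 1.71, -1.24]), (np.float64(48.2), [-0.11, 1.14, 2.38, 4.14, 1.71, 1.9])]
-90 tile [(np.float64(40.04), [-0.38, 1.07, 2.02, 4.14, 1.55, -1.62]), (np.float64(40.04), [
[... 3328 characters left out ...]
-0.17, 2.41, 1.44])]
150 S2 [(np.float64(0.0), [-0.58, 1.32, 0.92, -0.08, 2.47, -1.64]), (np.float64(0.0), [-0.58, 1.32, 0.92, -0.08, 2.47, 1.5])]
180 tile [(np.float64(13.5), [-0.53, 1.48, 0.41, -1.0, 2.5, -2.49]), (np.float64(13.5), [-0.53, 1.48, 0.41, -1.0, 2.5, 0.65])]
180 tileHi [(np.float64(28.16), [-0.53, 1.28, 0.55, -1.0, 2.51, -2.53]), (np.float64(28.16), [-0.53, 1.28, 0.55, -1.0, 2.51, 0.61])]
180 S [(np.float64(0.0), [-0.43, 1.25, 1.12, -0.57, 2.26, -1.96]), (np.float64(0.0), [-0.43, 1.25, 1.12, -0.57, 2.26, 1.18])]
180 S2 [(np.float64(0.0), [-0.37, 1.29, 1.0, -0.54, 2.35, -1.97]), (np.float64(0.0), [-0.37, 1.29, 1.0, -0.54, 2.35, 1.17])]
real	1m11.918s
user	1m12.269s
sys	0m0.232s
```

```bash
cat > sim.py <<'E'
from kin import *
VM=np.array([2.57,2.57,3.14,3.14,3.14,3.14])*.7/8
def row(q,d,tw,w=200):
    x,R=pose(q); x=x+R@(np.array(d)*1000); R=R@Z(np.radians(tw))
    q2,e=ik(x,R,q,w); dq=q2-q; k=min(1,(VM/np.maximum(np.abs(dq),1e-9)).min()); return q+k*dq
E
cat > t.py <<'E'
from sim import *
for w in (100,200,400,800,1600):
    q=np.array(D[0][0]); out=[]
    q=row(q,[0,0,-.06],0,w)
    for i in range(13):
        q=row(q,[0,.06,0],0,w)
        if i in(6,12): x,R=pose(q); out.append((x.round(0).tolist(),Ro.from_matrix(R).as_euler("xyz").round(3)[0]))
    q=np.array(D[5][0]);q[0]=-2.53
    for i in range(3): q=row(q,[-.039,.0066,-.002],0,w)
    x,R=pose(q); print(w,out,x.round(0),R[:,2].round(3))
E
python3 t.py
```

```text
100 [([398.0, -813.0, 295.0], np.float64(2.826)), ([493.0, -1008.0, 512.0], np.float64(1.798))] [-236. -161.  271.] [-0.176  0.184 -0.967]
200 [([389.0, -796.0, 283.0], np.float64(2.898)), ([475.0, -971.0, 431.0], np.float64(2.106))] [-223. -180.  268.] [-0.135  0.125 -0.983]
400 [([375.0, -767.0, 265.0], np.float64(3.017)), ([436.0, -890.0, 289.0], np.float64(2.584))] [-201. -212.  263.] [-0.066  0.025 -0.997]
800 [([365.0, -747.0, 253.0], np.float64(3.101)), ([398.0, -812.0, 187.0], np.float64(2.954))] [-184. -236.  259.] [-0.012 -0.051 -0.999]
1600 [([362.0, -739.0, 249.0], np.float64(3.132)), ([382.0, -781.0, 153.0], np.float64(3.092))] [-177. -246.  258.] [ 0.009 -0.081 -0.997]
```

```bash
cat > t.py <<'E'
from sim import *
W=650
def push(q,d,n,mm=62,every=8,stop=None):
    d=np.array(d,float); d/=np.linalg.norm(d)
    for i in range(n):
        R=pose(q)[1]; q=row(q,R.T@d*mm/1000,0,W)
        x,R=pose(q)
        if i%every==every-1: print(i+1,x.round(),"z",R[:,2].round(3),"q",q.round(2))
        if stop and stop(R): print("stop",i+1,x.round(),R[:,2].round(3),q.round(2)); break
    return q
V=lambda yaw:Ro.from_euler("xyz",[np.pi,0,yaw]).as_matrix()
for az,z,up in ((55,350,0),(55,350,.3),(55,350,.6)):
    a=np.radians(az); x=np.array([700*np.cos(a),700*np.sin(a),z])
    q,e=ik(x,V(0),[a-.1,.7,.8,0,1.6,2.5]); print("OUT",az,z,up,e,q.round(2))
    qh=push(q,[np.cos(a),np.sin(a),up],60,stop=lambda R:R[2,2]>-.02)
# restore
u=np.array([np.cos(np.radians(55)),np.sin(np.radians(55)),0])
for tw in (0,):
    R=hR(np.radians(55),tw); wr=np.array([-44,-62,0])+350*np.array([-.82,.57,0])+[0,0,350]
    q,e=ik(wr+318*u,R,[2.5,.5,1.9,.5,1.6,0]); print("REST",e,q.round(2))
    push(q,[-.57,-.82,0],70,stop=lambda R:R[2,2]<-.999)
    push(q,[-.57,-.82,-.5],70,stop=lambda R:R[2,2]<-.999)
E
python3 t.py
```

```text
OUT 55 350 0 1.6906617759701605e-13 [ 0.85  0.68  0.64 -0.    1.82  2.42]
8 [515. 735. 230.] z [ 0.121  0.172 -0.978] q [0.87 1.13 0.04 0.02 1.76 2.44]
16 [586. 837. 126.] z [ 0.274  0.391 -0.879] q [0.87 1.29 0.04 0.04 1.31 2.44]
24 [635. 906.  70.] z [ 0.398  0.568 -0.72 ] q [0.87 1.41 0.04 0.07 0.92 2.42]
32 [662. 945.  54.] z [ 0.479  0.683 -0.551] q [0.87 1.49 0.04 0.12 0.63 2.38]
40 [676. 965.  62.] z [ 0.523  0.747 -0.411] q [0.87 1.53 0.04 0.19 0.43 2.32]
48 [683. 975.  83.] z [ 0.546  0.78  -0.307] q [0.87 1.55 0.04 0.27 0.31 2.24]
56 [688. 978. 115.] z [ 0.546  0.797 -0.257] q [0.87 1.53 0.04 0.37 0.28 2.15]
OUT 55 350 0.3 1.6906617759701605e-13 [ 0.85  0.68  0.64 -0.    1.82  2.42]
8 [493. 703. 326.] z [ 0.129  0.184 -0.974] q [0.86 1.02 0.04 0.02 1.86 2.44]
16 [560. 798. 300.] z [ 0.287  0.409 -0.866] q [0.87 1.09 0.04 0.05 1.49 2.45]
24 [614. 876. 296.] z [ 0.417  0.594 -0.688] q [0.87 1.16 0.04 0.07 1.13 2.44]
32 [650. 928. 312.] z [ 0.503  0.717 -0.483] q [0.87 1.22 0.04 0.11 0.82 2.41]
40 [670. 956. 340.] z [ 0.548  0.782 -0.296] q [0.87 1.26 0.04 0.15 0.58 2.37]
48 [
[... 1630 characters left out ...]
[-202.  324.  132.] z [ 0.629  0.427 -0.65 ] q [ 2.53  0.5   1.99 -0.86  1.21 -2.36]
16 [-233.  276.  -90.] z [ 0.571  0.249 -0.782] q [ 2.53  0.9   1.97 -0.8   0.84 -2.15]
24 [-273.  215. -312.] z [ 0.472  0.038 -0.881] q [ 2.53  1.32  1.77 -0.64  0.53 -2.18]
32 [-319.  146. -534.] z [ 0.336 -0.186 -0.923] q [ 2.53  1.73  1.37 -0.1   0.43 -2.66]
40 [-366.   81. -669.] z [ 0.17  -0.377 -0.91 ] q [ 2.53  2.02  0.99  0.42  0.54 -3.11]
48 [-429.   73. -653.] z [ 0.088 -0.485 -0.87 ] q [ 2.53  2.02  0.87  0.56  0.71 -3.11]
56 [-477.   59. -634.] z [-0.004 -0.57  -0.822] q [ 2.53  2.02  0.81  0.7   0.82 -3.11]
64 [-513.   45. -616.] z [-0.092 -0.632 -0.77 ] q [ 2.53  2.02  0.79  0.83  0.89 -3.11]
```

```bash
cat > t2.py <<'E'
exec(open("t.py").read().split("V=lambda")[0])
for ph in (60,75,90):
    f=np.radians(ph); u=np.array([np.cos(f),np.sin(f),0])
    for tw in (0,np.pi):
        q,e=ik(np.array([481,-367,300])+19*u,hR(f,tw),[-1.1,1.1,1,1,2.2,0 if tw==0 else 2.2]); print("PH",ph,e,q.round(2))
        x=pose(q)[0]; tgt=-450*u+[0,0,350]; n=9
        for i in range(n): R=pose(q)[1]; q=row(q,R.T@(tgt-x)/n/1000,0,W)
        x,R=pose(q); print("at",x.round(),R[:,2].round(3),q.round(2))
        push(q,-u,50,stop=lambda R:R[2,2]<-.9995)
E
python3 t2.py
```

```text
PH 60 4.573268589677556e-13 [-1.19  0.91  1.19  1.19  2.13 -0.64]
at [-209. -352.  318.] [ 0.498  0.867 -0.021] [-2.21  0.92  1.1  -0.25  2.66 -1.79]
8 [-306. -445.  159.] z [ 0.428  0.88  -0.207] q [-2.21  1.3   0.51 -0.4   2.66 -1.96]
16 [-360. -486.   93.] z [ 0.312  0.865 -0.394] q [-2.2   1.49  0.07 -0.59  2.66 -2.18]
24 [-372. -511.   84.] z [ 0.214  0.819 -0.532] q [-2.18  1.47  0.04 -0.54  2.55 -2.14]
32 [-400. -546.   61.] z [ 0.087  0.729 -0.679] q [-2.16  1.44  0.04 -0.49  2.37 -2.1 ]
40 [-442. -596.   31.] z [-0.066  0.58  -0.812] q [-2.15  1.43  0.04 -0.46  2.13 -2.08]
48 [-495. -663.    0.] z [-0.232  0.369 -0.9  ] q [-2.15  1.43  0.04 -0.42  1.85 -2.06]
PH 60 1.9021604616286748e-13 [-1.19  0.91  1.19  1.19  2.13  2.5 ]
at [-209. -352.  318.] [ 0.498  0.867 -0.021] [-2.21  0.92  1.1  -0.25  2.66  1.35]
8 [-306. -445.  159.] z [ 0.428  0.88  -0.207] q [-2.21  1.3   0.51 -0.4   2.66  1.18]
16 [-360. -486.   93.] z [ 0.312  0.865 -0.394] q [-2.2   1.49  0.07 -0.59  2.66  0.97]
24 [-372. -511.   84.] z [ 0.214  0.819 -0.532] q [-2.18  1.47  0.04 -0.54  2.55  1.  ]
32 [-400.
[... 2264 characters left out ...]
.04 -0.33  1.85 -1.96]
PH 90 3.4926042618085597e-12 [-1.04  1.14  0.67  1.19  2.56  2.7 ]
at [  -3. -408.  319.] [ 0.012  1.    -0.022] [-1.69  0.91  1.11 -0.22  2.66  1.37]
8 [ -34. -537.  158.] z [-0.043  0.977 -0.21 ] q [-1.69  1.29  0.52 -0.34  2.66  1.24]
16 [ -55. -598.   89.] z [-0.119  0.907 -0.404] q [-1.68  1.48  0.1  -0.48  2.66  1.07]
24 [ -54. -629.   77.] z [-0.171  0.816 -0.552] q [-1.66  1.47  0.04 -0.45  2.55  1.1 ]
32 [ -58. -673.   54.] z [-0.221  0.675 -0.704] q [-1.64  1.44  0.04 -0.4   2.37  1.14]
40 [ -66. -738.   23.] z [-0.266  0.468 -0.843] q [-1.64  1.42  0.04 -0.36  2.14  1.16]
48 [ -75. -822.   -9.] z [-0.295  0.202 -0.934] q [-1.64  1.43  0.04 -0.33  1.85  1.18]
```

```bash
date; ls -l --time-sort pics | tail -1; python3 - <<'E'
from h import *
f=lambda c,o:px2w((np.array(c)+.5)/10-.5+o,62).round(1)
for c,o in(([(115,83),(335,135),(278,358),(60,302)],(230,260)),([(122,105),(345,113),(335,342),(108,328)],(133,241))):
    w=f(c,o); print(w.mean(0),[round(float(np.degrees(np.arctan2(*(w[b]-w[a])[[1,0]]))),1) for a,b in((1,0),(2,3),(3,0),(2,1))])
E
```

```text
Wed Dec  2 13:21:36 UTC 2026
[445.55    1.575  62.   ] [78.2, 77.1, -12.5, -13.0]
[488.625 250.9    62.   ] [89.3, 87.9, -1.3, -0.3]ls: unrecognized option '--time-sort'
Try 'ls --help' for more information.
```

>>> {"api": "jog_arm", "payload": {"dp": [[0.0277,0.0367,0],[0.0277,0.0367,0],[0.0277,0.0367,0],[0,0,0.05],[0,0,0.05],[0,0,0.05],[0,0,0]], "twist": [0,0,0,-8.7,-8.7,-8.7,0]}}

```text
time: 30.05
tool_pos: [443.6, 4.4, 115.5]
tcp_rot: [-3.134, -0.01, 2.933]
contact_force: [0.1, 0.7, 0.9]
grip_width: 91.8
finger_force: 0.0
```

```bash
python3 st.py; date; stat -c %y pics/scene0.png
```

```text
30.05 [-0.158  0.336  1.886 -0.008  0.93  -1.515] [443.6   4.4 115.5] [-3.1343 -0.01    2.9327] 91.800044629484 [0.1 0.7 0.9]
[[-0.978  0.207 -0.011]
 [ 0.207  0.978 -0.005]
 [ 0.01  -0.007 -1.   ]]
[ 0.149 -0.135 -0.042] 0.0
Wed Dec  2 13:21:49 UTC 2026
2026-12-02 12:58:55.292975296 +0000
```

>>> {"api": "jog_arm", "payload": {"dp": [[-0.0034,-0.0016,0.05],[0,0,0.046],[0,0,0]], "twist": [0,0,0]}}

```text
time: 30.42
tool_pos: [447.9, 0.6, 21.5]
tcp_rot: [-3.134, -0.006, 2.93]
contact_force: [0.0, 0.6, 0.4]
grip_width: 91.8
finger_force: 0.0
```

>>> {"api": "jog_arm", "payload": {"dp": [[0,0,0],[0,0,0],[0,0,0],[0,0,-0.001],[0,0,0],[0,0,0],[0,0,0]], "twist": [0,0,0,0,6.3,6.3,0], "jaw": 0}}

```text
time: 31.3
tool_pos: [448.6, 0.0, 23.6]
tcp_rot: [-3.134, 0.0, 2.713]
contact_force: [-0.9, 0.9, 5.4]
grip_width: 59.8
finger_force: 30.0
```

```bash
python3 st.py
```

```text
31.3 [-0.166  0.499  1.968 -0.011  0.676 -1.3  ] [448.6   0.   23.6] [-3.1345  0.      2.7131] 59.77888733062621 [-0.9  0.9  5.4]
[[-0.91   0.415 -0.003]
 [ 0.415  0.91  -0.006]
 [-0.    -0.007 -1.   ]]
[ 0.269  0.011 -0.061] 29.9871688708663
```

>>> {"api": "jog_arm", "payload": {"dp": [[0,0,0],[0,0,0],[0,0,-0.06],[0,0,-0.06],[0,0,-0.03]], "twist": [0,0,0,0,0], "jaw": 0.0918}}

```text
time: 31.92
tool_pos: [450.0, 0.9, 176.0]
tcp_rot: [-3.135, 0.003, 2.713]
contact_force: [-0.1, -0.2, -0.8]
grip_width: 92.0
finger_force: 0.0
```

>>> {"api": "jog_arm", "payload": {"dp": [[0.013,0.049,0],[0.013,0.049,0],[0.013,0.049,0],[0.013,0.049,0],[0.013,0.049,0],[0,0,0],[0,0,0],[0,0,0]], "twist": [0,0,0,0,0,-10.6,-10.6,-2]}}

```text
time: 32.92
tool_pos: [491.6, 250.9, 171.0]
tcp_rot: [-3.135, -0.004, 3.118]
contact_force: [-0.2, 0.4, -0.3]
grip_width: 91.8
finger_force: 0.0
```

```bash
python3 st.py
```

```text
32.925 [ 0.336  0.444  1.528 -0.005  1.176 -1.21 ] [491.6 250.9 171. ] [-3.1347 -0.004   3.1184] 91.77625765792895 [-0.2  0.4 -0.3]
[[-1.     0.023 -0.004]
 [ 0.023  1.    -0.007]
 [ 0.004 -0.007 -1.   ]]
[ 0.117 -0.147 -0.028] 0.0
```

>>> {"api": "jog_arm", "payload": {"dp": [[0.0025,0.001,0.05],[0,0,0.05],[0,0,0.048],[0,0,0]], "twist": [0,0,0,0]}}

```text
time: 33.42
tool_pos: [486.3, 249.8, 20.3]
tcp_rot: [-3.132, -0.011, 3.115]
contact_force: [-1.5, -0.3, -0.1]
grip_width: 91.6
finger_force: 0.0
```

>>> {"api": "jog_arm", "payload": {"dp": [[0,0,0],[0,0,0],[0,0,0],[0,0,-0.001],[0,0,0],[0,0,0],[0,0,0],[0,0,0]], "twist": [0,0,0,0,8,8,7.5,0], "jaw": 0}}

```text
time: 34.42
tool_pos: [489.1, 251.2, 25.0]
tcp_rot: [-3.135, 0.0, 2.708]
contact_force: [-0.7, 0.0, 4.8]
grip_width: 59.6
finger_force: 30.0
```

>>> {"api": "jog_arm", "payload": {"dp": [[0,0,0],[0,0,0],[0,0,-0.06],[0,0,-0.06],[0,0,-0.06],[0,0,-0.03],[0,0,0]], "twist": [0,0,0,0,0,0,0], "jaw": 0.0918}}

```text
time: 35.3
tool_pos: [490.7, 252.7, 236.9]
tcp_rot: [-3.138, 0.004, 2.708]
contact_force: [-0.5, 0.4, 0.2]
grip_width: 92.1
finger_force: 0.0
```

```bash
python3 st.py
```

```text
35.3 [ 0.34   0.384  1.431 -0.005  1.326 -0.796] [490.7 252.7 236.9] [-3.138   0.0035  2.708 ] 92.06626818536515 [-0.5  0.4  0.2]
[[-0.907  0.42   0.002]
 [ 0.42   0.907 -0.005]
 [-0.004 -0.004 -1.   ]]
[ 0.039 -0.168 -0.069] 0.0
```

```bash
cat > t3.py <<'E'
from sim import *
W=650; f=np.radians(65); u=np.array([np.cos(f),np.sin(f),0])
q=np.array([.34,.384,1.431,-.005,1.326,-.796])
for i in range(9): q=row(q,[0,0,-.018],10,W)
x,R=pose(q); print(x.round(),R.round(2).tolist(),q.round(2))
tgt=np.array([275,589,420.]); rows=[]
n=7
d=(R.T@(tgt-x)/n/1000).round(3); print("move",n,d)
for i in range(n): q=row(q,d,0,W)
print(pose(q)[0].round(),q.round(2))
dd=u+[0,0,.6]; dd/=np.linalg.norm(dd)
for i in range(60):
    R=pose(q)[1]; d=(R.T@dd*.062).round(3); q=row(q,d,0,W); rows.append(d.tolist())
    x,R=pose(q)
    if i%10==9: print(rows[-10:],x.round(),R[:,2].round(3),q.round(2))
    if R[2,2]>-np.sin(np.radians(11)): print(rows[-(i%10+1):],x.round(),R[:,2].round(3),q.round(2)); break
E
python3 t3.py
```

```text
[490. 254. 399.] [[0.42, 0.91, 0.0], [0.91, -0.42, -0.0], [-0.0, 0.0, -1.0]] [ 0.34  0.33  1.08 -0.    1.73  0.77]
move 7 [ 0.031 -0.048 -0.003]
[277. 592. 418.] [ 1.02  0.58  0.63 -0.    1.93  1.45]
[[0.053, 0.0, -0.032], [0.053, 0.0, -0.032], [0.054, 0.0, -0.031], [0.055, 0.0, -0.029], [0.056, 0.0, -0.027], [0.056, 0.0, -0.026], [0.057, 0.0, -0.024], [0.058, 0.0, -0.022], [0.059, 0.0, -0.02], [0.06, 0.0, -0.017]] [339. 728. 452.] [ 0.126  0.259 -0.958] [1.03 0.85 0.04 0.03 1.96 1.48]
[[0.06, 0.0, -0.015], [0.061, 0.0, -0.013], [0.061, 0.0, -0.011], [0.061, 0.0, -0.009], [0.062, 0.0, -0.006], [0.062, 0.0, -0.004], [0.062, 0.0, -0.002], [0.062, 0.0, 0.001], [0.062, 0.0, 0.003], [0.062, 0.0, 0.005]] [390. 841. 478.] [ 0.263  0.557 -0.787] [1.03 0.89 0.04 0.06 1.55 1.48]
[[0.062, 0.0, 0.008], [0.061, 0.0, 0.01], [0.061, 0.0, 0.012], [0.06, 0.0, 0.014], [0.06, 0.0, 0.017], [0.059, 0.0, 0.019], [0.058, 0.0, 0.021], [0.058, 0.0, 0.023], [0.057, 0.0, 0.025], [0.056, 0.0, 0.027]] [433. 936. 521.] [ 0.363  0.775 -0.516] [1.04 0.95 0.04 0.09 1.13 1.48]
[[0.055, 0.0, 0.029], [0.054, 0.0, 0.031], [0.053, 0.0, 0.033], [0.052, 0.0, 0.034], [0.05, 0.0, 0.036], [0.049, 0.0, 0.038], [0.048, 0.0, 0.039], [0.047, 0.0, 0.041], [0.046, 0.0, 0.042], [0.044, 0.0, 0.043]] [458. 991. 573.] [ 0.411  0.883 -0.228] [1.04 1.   0.04 0.13 0.76 1.45]
[[0.043, 0.0, 0.044], [0.042, 0.0, 0.046]] [461. 997. 584.] [ 0.416  0.892 -0.176] [1.04 1.01 0.04 0.14 0.7  1.44]
```

>>> {"api": "jog_arm", "payload": {"dp": [[0,0,-0.018],[0,0,-0.018],[0,0,-0.018],[0,0,-0.018],[0,0,-0.018],[0,0,-0.018],[0,0,-0.018],[0,0,-0.018],[0,0,-0.018]], "twist": [10,10,10,10,10,10,10,10,10]}}

```text
time: 36.42
tool_pos: [490.1, 253.2, 394.9]
tcp_rot: [-3.139, 0.01, 1.131]
contact_force: [-0.1, 0.8, -0.2]
grip_width: 91.7
finger_force: 0.0
```

>>> {"api": "jog_arm", "payload": {"dp": [[0.031,-0.048,-0.003],[0.031,-0.048,-0.003],[0.031,-0.048,-0.003],[0.031,-0.048,-0.003],[0.031,-0.048,-0.003],[0.031,-0.048,-0.003],[0.031,-0.048,-0.003]], "twist": [0,0,0,0,0,0,0]}}

```text
time: 37.3
tool_pos: [275.7, 593.2, 413.9]
tcp_rot: [-3.141, 0.01, 1.137]
contact_force: [0.4, -0.3, 0.8]
grip_width: 91.9
finger_force: 0.0
```

>>> {"api": "jog_arm", "payload": {"dp": [[0.053,0,-0.032],[0.053,0,-0.032],[0.054,0,-0.031],[0.055,0,-0.029],[0.056,0,-0.027],[0.056,0,-0.026],[0.057,0,-0.024],[0.058,0,-0.022],[0.059,0,-0.02],[0.06,0,-0.017]], "twist": [0,0,0,0,0,0,0,0,0,0]}}

```text
time: 38.55
tool_pos: [250.4, 532.3, 462.5]
tcp_rot: [-3.032, 0.402, 1.155]
contact_force: [-0.3, -0.5, -0.1]
grip_width: 91.9
finger_force: 0.0
```

>>> {"api": "jog_arm", "payload": {"dp": [[0.06,0,-0.015],[0.061,0,-0.013],[0.061,0,-0.011],[0.061,0,-0.009],[0.062,0,-0.006],[0.062,0,-0.004],[0.062,0,-0.002],[0.062,0,0.001],[0.062,0,0.003],[0.062,0,0.005]], "twist": [0,0,0,0,0,0,0,0,0,0]}}

```text
time: 39.8
tool_pos: [259.6, 579.0, 262.9]
tcp_rot: [-2.939, 0.723, 1.216]
contact_force: [-0.3, 0.2, 0.6]
grip_width: 91.7
finger_force: 0.0
```

```bash
python3 st.py
```

```text
39.8 [1.    1.188 0.037 0.123 2.657 1.518] [259.6 579.  262.9] [-2.9394  0.7229  1.216 ] 91.74746570253434 [-0.3  0.2  0.6]
[[ 0.26   0.872 -0.413]
 [ 0.703 -0.465 -0.538]
 [-0.662 -0.151 -0.735]]
[ 0.283 -0.32  -0.002] 0.0
```

>>> {"api": "jog_arm", "payload": {"dp": [[-0.057,-0.002,0.011],[-0.057,-0.002,0.011],[-0.057,-0.002,0.011],[-0.057,-0.002,0.011],[-0.057,-0.002,0.011],[0,0,0]], "twist": [0,0,0,0,0,0]}}

```text
time: 40.55
tool_pos: [164.0, 375.9, 405.8]
tcp_rot: [-2.941, 0.716, 1.213]
contact_force: [-0.4, 0.3, -0.4]
grip_width: 92.0
finger_force: 0.0
```

>>> {"api": "jog_arm", "payload": {"dp": [[0.045,-0.003,-0.04],[0.045,-0.003,-0.04],[0.045,-0.003,-0.04],[0.045,-0.003,-0.04],[0.045,-0.003,-0.04],[0.045,-0.003,-0.04],[0.045,-0.003,-0.04],[0.045,-0.003,-0.04],[0,0,0]], "twist": [0,0,0,0,0,0,0,0,0]}}

```text
time: 41.68
tool_pos: [254.5, 575.6, 320.7]
tcp_rot: [-2.936, 0.633, 1.191]
contact_force: [-0.6, 0.3, -0.6]
grip_width: 92.2
finger_force: 0.0
```

```bash
python3 st.py
```

```text
41.675 [0.99  1.098 0.036 0.182 2.657 1.57 ] [254.5 575.6 320.7] [-2.9359  0.633   1.1912] 92.22103343141073 [-0.6  0.3 -0.6]
[[ 0.299  0.864 -0.404]
 [ 0.749 -0.475 -0.462]
 [-0.592 -0.165 -0.789]]
[ 0.293 -0.296  0.028] 0.0
```

>>> {"api": "jog_arm", "payload": {"dp": [[-0.051,-0.003,-0.002],[-0.051,-0.003,-0.002],[-0.051,-0.003,-0.002],[-0.051,-0.003,-0.002],[-0.051,-0.003,-0.002],[0,0,0]], "twist": [0,0,0,0,0,0]}}

```text
time: 42.42
tool_pos: [171.3, 401.6, 482.1]
tcp_rot: [-2.938, 0.624, 1.19]
contact_force: [0.6, 0.5, -0.1]
grip_width: 91.8
finger_force: 0.0
```

>>> {"api": "jog_arm", "payload": {"dp": [[0.048,-0.004,-0.035],[0.048,-0.004,-0.035],[0.048,-0.004,-0.035],[0.048,-0.004,-0.035],[0.048,-0.004,-0.035],[0.048,-0.004,-0.035],[0.048,-0.004,-0.035],[0.048,-0.004,-0.035],[0.05,-0.004,-0.033],[0.05,-0.004,-0.033]], "twist": [0,0,0,0,0,0,0,0,0,0]}}

```text
time: 43.68
tool_pos: [252.0, 571.2, 353.7]
tcp_rot: [-2.91, 0.583, 1.179]
contact_force: [0.0, 0.5, -0.8]
grip_width: 91.5
finger_force: 0.0
```

```bash
python3 st.py
```

```text
43.675 [0.973 1.047 0.037 0.249 2.657 1.62 ] [252.  571.2 353.7] [-2.9104  0.5832  1.1788] 91.53538016137844 [ 0.   0.5 -0.8]
[[ 0.319  0.851 -0.417]
 [ 0.771 -0.488 -0.408]
 [-0.551 -0.191 -0.812]]
[ 0.19  -0.339  0.015] 0.0
```

```bash
cat > dls.py <<'E'
from kin import *
VM=np.array([2.57,2.57,3.14,3.14,3.14,3.14])*.7/8
def err(q,x,R,w): 
    a,B=pose(q); return np.concatenate([(x-a)/1000,w*Ro.from_matrix(R@B.T).as_rotvec()])
def jac(q,w):
    a,B=pose(q); J=np.zeros((6,6))
    for i in range(6):
        d=q.copy(); d[i]+=1e-5; b,C=pose(d); J[:3,i]=(b-a)/1e-2; J[3:,i]=w*Ro.from_matrix(C@B.T).as_rotvec()/1e-5
    return J
def solve(q,x,R,lam,n,w,mode):
    q=q.copy(); best=None
    for _ in range(n):
        e=err(q,x,R,w); J=jac(q,w)
        if mode=="act":   # active set: drop joints at limits pushing out
            free=np.ones(6,bool)
            for _ in range(6):
                Jf=J[:,free]; dq=np.zeros(6); dq[free]=Jf.T@np.linalg.solve(Jf@Jf.T+lam**2*np.eye(6),e)
                bad=free&(((q<=LO+1e-6)&(dq<0))|((q>=HI-1e-6)&(dq>0)))
                if not bad.any(): break
                free&=~bad
        else: dq=J.T@np.linalg.solve(J@J.T+lam**2*np.eye(6),e)
        m=np.abs(dq).max()
        if m>.2: dq*=.2/m
        q=np.clip(q+dq,LO,HI)
        if np.abs(e).max()<1e-6: break
    return q
def row(q,d,tw,lam=.05,n=30,w=1,mode="clip"):
    x,R=pose(q); q2=solve(q,x+R@(np.array(d)*1000),R@Z(np.radians(tw)),lam,n,w,mode)
    dq=q2-q; k=min(1,(VM/np.maximum(np.abs(dq),1e-9)).min()); return q+k*dq
E
cat > t4.py <<'E'
from dls import *
rpy=lambda q:(pose(q)[0].round(0).tolist(),Ro.from_matrix(pose(q)[1]).as_euler("xyz").round(3).tolist())
Crows=[[0.053,0,-0.032],[0.053,0,-0.032],[0.054,0,-0.031],[0.055,0,-0.029],[0.056,0,-0.027],[0.056,0,-0.026],[0.057,0,-0.024],[0.058,0,-0.022],[0.059,0,-0.02],[0.06,0,-0.017]]
print("obs A (368,-752,254) 3.08; (410,-837,219) 2.839 | B (-189,-229,260) z_h -.028 -.028 | C (250,532,462) (-3.03,.402,1.155) | D (252,571,354)(-2.91,.583,1.179)")
q0,_=ik(np.array([275.7,593.2,413.9]),Ro.from_euler("xyz",[-3.141,.01,1.137]).as_matrix(),[1.02,.58,.63,0,1.93,1.45])
qd,_=ik(np.array([171.3,401.6,482.1]),Ro.from_euler("xyz",[-2.938,.624,1.19]).as_matrix(),[.97,.5,1,.2,2.6,1.6])
for k in [dict(lam=.05,n=30),dict(lam=.02,n=100),dict(lam=.1,n=30),dict(lam=.05,n=8),dict(lam=.05,n=30,w=.5),dict(lam=.05,n=30,w=.5,mode="act"),dict(lam=.05,n=30,mode="act")]:
    q=row(np.array(D[0][0]),[0,0,-.06],0,**k); o=[]
    for i in range(13):
        q=row(q,[0,.06,0],0,**k)
        if i in(6,12): o.append(rpy(q))
    q=np.array(D[5][0])
    for i in range(3): q=row(q,[-.039,.0066,-.002],0,**k)
    qc=q0
    for r in Crows: qc=row(qc,r,0,**k)
    q2=qd
    for r in [[.048,-.004,-.035]]*8+[[.05,-.004,-.033]]*2: q2=row(q2,r,0,**k)
    print(k,"A",[(a[0],a[1][0]) for a in o],"B",pose(q)[0].round(0),pose(q)[1][:2,2].round(3),"C",rpy(qc),"D",rpy(q2))
E
python3 t4.py
```

```text
obs A (368,-752,254) 3.08; (410,-837,219) 2.839 | B (-189,-229,260) z_h -.028 -.028 | C (250,532,462) (-3.03,.402,1.155) | D (252,571,354)(-2.91,.583,1.179)
{'lam': 0.05, 'n': 30} A [([302.0, -580.0, 103.0], -2.331), ([253.0, -385.0, -214.0], -1.561)] B [-150. -235.  257.] [ 0.054 -0.076] C ([134.0, 448.0, -210.0], [-1.123, 1.524, 2.94]) D ([159.0, 576.0, -36.0], [-0.075, 1.002, -2.914])
{'lam': 0.02, 'n': 100} A [([298.0, -563.0, 38.0], -2.231), ([372.0, -372.0, -214.0], -1.564)] B [-149. -234.  257.] [ 0.056 -0.076] C ([158.0, 639.0, -145.0], [-1.178, 1.438, 1.983]) D ([270.0, 762.0, -7.0], [0.315, 0.802, 2.93])
{'lam': 0.1, 'n': 30} A [([343.0, -688.0, 161.0], -2.866), ([283.0, -502.0, -174.0], -2.065)] B [-153. -236.  257.] [ 0.047 -0.076] C ([224.0, 544.0, -12.0], [-2.878, 1.179, 1.299]) D ([212.0, 589.0, 78.0], [-2.706, 1.138, 1.143])
{'lam': 0.05, 'n': 8} A [([302.0, -577.0, 77.0], -2.305), ([254.0, -384.0, -214.0], -1.561)] B [-150. -235.  257.] [ 0.054 -0.076] C ([135.0, 447.0, -211.0], [-1.17, 1.521, 2.898]) D ([161.0, 565.0, -50.0], [-0.011, 1.017, -2.834])
{'lam': 0.05, 'n': 30, 'w': 0.5} A [([305.0, -581.0, 79.0], -2.329), ([257.0, -384.0, -213.0], -1.559)] B [-151. -234.  257.] [ 0.05  -0.074] C ([127.0, 459.0, -204.0], [0.068, 1.529, -2.247]) D ([174.0, 575.0, -33.0], [-0.023, 1.042, -2.881])
{'lam': 0.05, 'n': 30, 'w': 0.5, 'mode': 'act'} A [([371.0, -759.0, 260.0], 3.051), ([421.0, -860.0, 247.0], 2.732)] B [-194. -221.  261.] [-0.045 -0.005] C ([349.0, 750.0, 499.0], [3.141, -0.449, 1.137]) D ([254.0, 565.0, 373.0], [-2.899, 0.557, 1.174])
{'lam': 0.05, 'n': 30, 'mode': 'act'} A [([364.0, -743.0, 251.0], 3.115), ([391.0, -798.0, 171.0], 3.018)] B [-181. -240.  258.] [-0.003 -0.065] C ([329.0, 708.0, 398.0], [-3.141, -0.122, 1.137]) D ([248.0, 573.0, 348.0], [-2.929, 0.598, 1.183])
```

```bash
cat > t5.py <<'E'
from dls import *
K=dict(lam=.05,n=15,w=.65,mode="act")
qs=np.array([.973,1.047,.037,.249,2.657,1.62])
for az in (30,45,65):
  for el in (-20,0,15,30,45,60):
    a,e=np.radians([az,el]); d=np.array([np.cos(a)*np.cos(e),np.sin(a)*np.cos(e),np.sin(e)])*.06; q=qs; s=[]
    for i in range(24):
        q=row(q,pose(q)[1].T@d,0,**K)
        if i%8==7: s.append((pose(q)[0].round(0).astype(int).tolist(),pose(q)[1][:,2].round(2).tolist()))
    print(az,el,s,q.round(2))
E
python3 t5.py
```

```text
30 -20 [([468, 563, 103], [-0.35, -0.29, -0.89]), ([607, 545, -88], [-0.19, -0.13, -0.97]), ([711, 542, -221], [0.02, 0.04, -1.0])] [0.56 1.64 0.04 0.02 1.42 1.04]
30 0 [([459, 537, 218], [-0.34, -0.27, -0.9]), ([603, 522, 116], [-0.18, -0.11, -0.98]), ([722, 533, 44], [0.03, 0.06, -1.0])] [0.54 1.34 0.04 0.03 1.7  1.03]
30 15 [([434, 512, 306], [-0.35, -0.27, -0.9]), ([562, 488, 265], [-0.2, -0.12, -0.97]), ([672, 496, 237], [0.01, 0.04, -1.0])] [0.53 1.12 0.04 0.04 1.95 1.04]
30 30 [([395, 485, 391], [-0.36, -0.28, -0.89]), ([491, 441, 402], [-0.23, -0.14, -0.96]), ([575, 435, 408], [-0.06, 0.01, -1.0])] [0.52 0.9  0.04 0.05 2.25 1.05]
30 45 [([351, 476, 454], [-0.35, -0.25, -0.9]), ([398, 393, 524], [-0.28, -0.13, -0.95]), ([413, 334, 571], [-0.23, -0.05, -0.97])] [0.5  0.66 0.04 0.13 2.66 1.11]
30 60 [([303, 489, 496], [-0.33, -0.19, -0.92]), ([325, 405, 593], [-0.24, -0.02, -0.97]), ([328, 337, 656], [-0.17, 0.11, -0.98])] [0.51 0.5  0.04 0.41 2.66 1.39]
45 -20 [([398, 625, 96], [-0.36, -0.27, -0.9]), ([496, 662, -93], [-0.22, -0.07, -0.97]), ([572, 700, -223], [-0.04, 0.13, -0.
[... 1127 characters left out ...]
17, 0.26, -0.95])] [1.02 1.36 0.04 0.29 1.6  1.62]
65 15 [([262, 646, 297], [-0.38, -0.23, -0.9]), ([281, 730, 260], [-0.31, 0.0, -0.95]), ([310, 825, 239], [-0.21, 0.26, -0.94])] [1.01 1.14 0.04 0.34 1.83 1.69]
65 30 [([242, 604, 383], [-0.39, -0.24, -0.89]), ([244, 657, 399], [-0.34, -0.02, -0.94]), ([259, 729, 415], [-0.27, 0.23, -0.93])] [0.98 0.92 0.04 0.42 2.1  1.79]
65 45 [([218, 550, 464], [-0.4, -0.26, -0.88]), ([196, 522, 539], [-0.4, -0.14, -0.91]), ([185, 494, 589], [-0.41, -0.05, -0.91])] [0.89 0.67 0.04 0.66 2.66 1.98]
65 60 [([199, 538, 507], [-0.38, -0.2, -0.9]), ([157, 487, 611], [-0.38, -0.03, -0.92]), ([133, 436, 677], [-0.39, 0.08, -0.92])] [0.85 0.5  0.04 0.86 2.66 2.17]
```

>>> {"api": "jog_arm", "payload": {"dp": [[0.026,0.023,-0.049],[0.026,0.023,-0.049],[0.027,0.023,-0.048],[0.028,0.023,-0.048],[0.029,0.023,-0.047],[0.03,0.023,-0.046],[0.031,0.023,-0.046],[0.032,0.023,-0.045],[0,0,0]], "twist": [0,0,0,0,0,0,0,0,0]}}

```text
time: 44.8
tool_pos: [398.5, 470.8, 371.8]
tcp_rot: [-2.899, 0.515, 1.158]
contact_force: [-0.3, -0.1, -0.8]
grip_width: 91.9
finger_force: 0.0
```

```bash
python3 st.py; cat > t6.py <<'E'
from kin import *
al=np.radians(11)
for ph in (40,50,60,65,72,80):
    f=np.radians(ph); d=np.array([np.cos(f)*np.cos(al),np.sin(f)*np.cos(al),-np.sin(al)])
    for nm,G in (("M0",[446,1,42]),("M2",[489,251,42]),("tile",[481,-367,42]),("t2",[481,-367,92])):
        q,e=ik(np.array(G)+19*d,hR(f,0,al),[-1,1.1,1.3,.9,2,-.9]); print(ph,nm,round(e,2),q.round(2))
E
python3 t6.py
```

```text
44.8 [0.733 1.012 0.037 0.047 2.657 1.245] [398.5 470.8 371.8] [-2.8987  0.5153  1.1577] 91.94679704784386 [-0.3 -0.1 -0.8]
[[ 0.349  0.841 -0.412]
 [ 0.797 -0.498 -0.342]
 [-0.493 -0.209 -0.845]]
[ 0.197 -0.311 -0.036] 0.0
40 M0 0.0 [-0.97  1.13  2.37  1.55  1.36 -1.94]
40 M2 0.0 [-0.05  1.17  2.42  2.4   1.71 -1.87]
40 tile 0.0 [-1.26  1.11  1.5   1.14  1.6  -1.08]
40 t2 0.0 [-1.26  1.02  1.52  1.14  1.62 -1.02]
50 M0 0.0 [-0.94  1.07  2.25  1.37  1.34 -1.75]
50 M2 0.0 [-0.17  1.12  2.34  2.13  1.54 -1.84]
50 tile 0.0 [-1.23  1.15  1.34  1.03  1.72 -1.01]
50 t2 0.0 [-1.23  1.07  1.36  1.04  1.75 -0.96]
60 M0 0.0 [-0.9   1.04  2.12  1.2   1.37 -1.59]
60 M2 0.0 [-0.23  1.07  2.24  1.89  1.43 -1.74]
60 tile 0.0 [-1.19  1.2   1.18  0.94  1.85 -0.97]
60 t2 0.0 [-1.19  1.12  1.2   0.95  1.89 -0.92]
65 M0 0.0 [-0.87  1.04  2.05  1.13  1.4  -1.52]
65 M2 0.0 [-0.25  1.05  2.18  1.77  1.4  -1.67]
65 tile 0.0 [-1.16  1.23  1.09  0.9   1.92 -0.95]
65 t2 0.0 [-1.16  1.15  1.12  0.91  1.96 -0.91]
72 M0 0.0 [-0.83  1.03  1.96  1.03  1.45 -1.44]
72 M2 0.0 [-0.26  1.04  2.1   1.62  1.38 -1.57]
72 tile 0.0 [-1.13  1.27  0.98  0.85  2.02 -0.93]
72 t2 0.0 [-1.13  1.19  1.    0.87  2.06 -0.89]
80 M0 0.0 [-0.79  1.04  1.86  0.93  1.52 -1.37]
80 M2 0.0 [-0.26  1.03  1.99  1.46  1.39 -1.45]
80 tile 0.0 [-1.09  1.32  0.84  0.79  2.14 -0.92]
80 t2 0.0 [-1.09  1.24  0.87  0.82  2.17 -0.88]
```

```bash
cat > gen.py <<'E'
import sys
from dls import *
from plant import bot
K=dict(lam=.05,n=15,w=.65,mode="act")
q=np.clip(bot.get_obs()["joint_positions"],LO,HI); az,el,n=map(float,sys.argv[1:4])
a,e=np.radians([az,el]); d=np.array([np.cos(a)*np.cos(e),np.sin(a)*np.cos(e),np.sin(e)])*.062; r=[]
for i in range(int(n)):
    v=(pose(q)[1].T@d).round(3); q=row(q,v,0,**K); r.append(v.tolist())
    if i%10==9: print(r,pose(q)[0].round(),pose(q)[1][:,2].round(3),q.round(2)); r=[]
E
python3 gen.py 42 15 40
```

```text
[[0.039, 0.014, -0.046], [0.04, 0.014, -0.045], [0.041, 0.014, -0.044], [0.043, 0.015, -0.043], [0.044, 0.015, -0.042], [0.045, 0.015, -0.04], [0.046, 0.015, -0.039], [0.047, 0.016, -0.038], [0.048, 0.016, -0.036], [0.049, 0.016, -0.035]] [495. 516. 290.] [-0.262 -0.156 -0.953] [0.68 1.07 0.04 0.06 2.34 1.21]
[[0.05, 0.016, -0.033], [0.051, 0.017, -0.032], [0.052, 0.017, -0.03], [0.053, 0.017, -0.028], [0.053, 0.017, -0.026], [0.054, 0.018, -0.024], [0.055, 0.018, -0.022], [0.056, 0.018, -0.02], [0.056, 0.018, -0.018], [0.057, 0.018, -0.016]] [592. 588. 242.] [-0.031  0.084 -0.996] [0.66 1.11 0.04 0.09 1.96 1.2 ]
[[0.057, 0.019, -0.014], [0.058, 0.019, -0.012], [0.058, 0.019, -0.01], [0.059, 0.019, -0.007], [0.059, 0.019, -0.005], [0.059, 0.019, -0.003], [0.059, 0.019, -0.0], [0.059, 0.019, 0.002], [0.059, 0.019, 0.004], [0.059, 0.019, 0.007]] [694. 671. 226.] [ 0.231  0.331 -0.915] [0.65 1.16 0.04 0.12 1.54 1.19]
[[0.058, 0.019, 0.009], [0.058, 0.019, 0.011], [0.058, 0.019, 0.013], [0.057, 0.018, 0.016], [0.057, 0.018, 0.018], [0.056, 0.018, 0.02], [0.055, 0.018, 0.022], [0.054, 0.017, 0.024], [0.053, 0.017, 0.026], [0.053, 0.017, 0.028]] [779. 744. 235.] [ 0.459  0.526 -0.716] [0.65 1.23 0.04 0.16 1.12 1.18]
```

>>> {"api": "jog_arm", "payload": {"dp": [[0.039,0.014,-0.046],[0.04,0.014,-0.045],[0.041,0.014,-0.044],[0.043,0.015,-0.043],[0.044,0.015,-0.042],[0.045,0.015,-0.04],[0.046,0.015,-0.039],[0.047,0.016,-0.038],[0.048,0.016,-0.036],[0.049,0.016,-0.035]], "twist": [0,0,0,0,0,0,0,0,0,0]}}

```text
time: 46.05
tool_pos: [432.3, 449.7, 340.7]
tcp_rot: [-2.832, 0.542, 1.169]
contact_force: [0.1, -0.2, 0.4]
grip_width: 91.9
finger_force: 0.0
```

>>> {"api": "jog_arm", "payload": {"dp": [[0.05,0.016,-0.033],[0.051,0.017,-0.032],[0.052,0.017,-0.03],[0.053,0.017,-0.028],[0.053,0.017,-0.026],[0.054,0.018,-0.024],[0.055,0.018,-0.022],[0.056,0.018,-0.02],[0.056,0.018,-0.018],[0.057,0.018,-0.016]], "twist": [0,0,0,0,0,0,0,0,0,0]}}

```text
time: 47.3
tool_pos: [447.7, 450.9, 221.0]
tcp_rot: [-2.681, 0.692, 1.245]
contact_force: [-0.3, -0.3, -1.0]
grip_width: 91.9
finger_force: 0.0
```

```bash
python3 st.py; python3 gen.py 44 20 40
```

```text
47.3 [0.646 1.254 0.037 0.097 2.657 1.207] [447.7 450.9 221. ] [-2.6806  0.692   1.2446] 91.86937249104378 [-0.3 -0.3 -1. ]
[[ 0.247  0.757 -0.604]
 [ 0.729 -0.556 -0.399]
 [-0.638 -0.342 -0.69 ]]
[ 0.226 -0.405  0.006] 0.0
[[0.026, 0.002, -0.056], [0.027, 0.002, -0.056], [0.029, 0.002, -0.055], [0.03, 0.003, -0.054], [0.031, 0.003, -0.054], [0.032, 0.003, -0.053], [0.034, 0.003, -0.052], [0.035, 0.003, -0.051], [0.036, 0.004, -0.05], [0.038, 0.004, -0.049]] [460. 487. 259.] [-0.499 -0.237 -0.834] [0.65 1.15 0.04 0.19 2.52 1.3 ]
[[0.039, 0.004, -0.048], [0.04, 0.004, -0.047], [0.041, 0.004, -0.046], [0.043, 0.005, -0.045], [0.044, 0.005, -0.043], [0.045, 0.005, -0.042], [0.046, 0.005, -0.041], [0.048, 0.005, -0.039], [0.049, 0.005, -0.038], [0.05, 0.006, -0.036]] [500. 547. 267.] [-0.336 -0.014 -0.942] [0.64 1.1  0.04 0.25 2.27 1.35]
[[0.051, 0.006, -0.035], [0.052, 0.006, -0.033], [0.053, 0.006, -0.031], [0.054, 0.006, -0.029], [0.055, 0.006, -0.027], [0.056, 0.006, -0.025], [0.057, 0.006, -0.024], [0.058, 0.007, -0.021], [0.059, 0.007, -0.019], [0.059, 0.007, -0.017]] [565. 630. 272.] [-0.113  0.249 -0.962] [0.65 1.09 0.04 0.29 1.94 1.37]
[[0.06, 0.007, -0.015], [0.06, 0.007, -0.013], [0.061, 0.007, -0.011], [0.061, 0.007, -0.008], [0.061, 0.007, -0.006], [0.061, 0.007, -0.004], [0.062, 0.007, -0.001], [0.062, 0.007, 0.001], [0.062, 0.007, 0.003], [0.061, 0.007, 0.006]] [646. 721. 288.] [ 0.141  0.499 -0.855] [0.66 1.11 0.04 0.31 1.54 1.38]
```

>>> {"api": "jog_arm", "payload": {"dp": [[0.008,0.023,0.047],[0.008,0.023,0.047],[0,0,0]], "twist": [0,0,0]}}

```text
time: 47.68
tool_pos: [431.3, 407.6, 141.8]
tcp_rot: [-2.664, 0.709, 1.251]
contact_force: [1.0, -0.7, 0.2]
grip_width: 91.7
finger_force: 0.0
```

```bash
python3 st.py|head -1
```

```text
47.675 [0.614 1.103 0.597 0.034 2.272 1.124] [431.3 407.6 141.8] [-2.6636  0.7088  1.2511] 91.70285614611988 [ 1.  -0.7  0.2]
```

>>> {"api": "jog_arm", "payload": {"dp": [[0.034,0.013,-0.05],[0.034,0.013,-0.05],[0.034,0.013,-0.05],[0.034,0.013,-0.05],[0.034,0.013,-0.05],[0,0,0]], "twist": [0,0,0,0,0,0]}}

```text
time: 48.42
tool_pos: [473.1, 422.7, 203.4]
tcp_rot: [-2.647, 0.705, 1.25]
contact_force: [-0.7, 0.6, 0.3]
grip_width: 91.7
finger_force: 0.0
```

```bash
python3 st.py; python3 gen.py 38 10 20
```

```text
48.425 [0.594 1.282 0.036 0.061 2.658 1.142] [473.1 422.7 203.4] [-2.6472  0.705   1.2496] 91.73751599750365 [-0.7  0.6  0.3]
[[ 0.24   0.738 -0.63 ]
 [ 0.723 -0.57  -0.391]
 [-0.648 -0.361 -0.67 ]]
[ 0.197 -0.472  0.011] 0.0
[[0.032, 0.01, -0.052], [0.033, 0.01, -0.052], [0.034, 0.011, -0.051], [0.035, 0.011, -0.05], [0.036, 0.011, -0.049], [0.037, 0.012, -0.048], [0.039, 0.012, -0.047], [0.04, 0.012, -0.046], [0.041, 0.013, -0.045], [0.042, 0.013, -0.044]] [519. 454. 177.] [-0.503 -0.243 -0.829] [0.58 1.25 0.04 0.11 2.44 1.17]
[[0.043, 0.013, -0.042], [0.044, 0.014, -0.041], [0.046, 0.014, -0.04], [0.047, 0.014, -0.038], [0.048, 0.015, -0.037], [0.049, 0.015, -0.035], [0.05, 0.015, -0.033], [0.051, 0.016, -0.032], [0.052, 0.016, -0.03], [0.053, 0.016, -0.028]] [587. 511. 149.] [-0.295 -0.039 -0.955] [0.57 1.24 0.04 0.15 2.13 1.19]
```

```bash
date; cat > t7.py <<'E'
from dls import *
K=dict(lam=.05,n=12,w=.65,mode="act")
q=np.clip(np.array([.594,1.282,.036,.061,2.658,1.142]),LO,HI)
def go(q,tgt,n,pr=5):
    x=pose(q)[0]; 
    for i in range(n):
        R=pose(q)[1]; d=(np.array(tgt)-pose(q)[0])/1000; L=np.linalg.norm(d); d*=min(1,.06/max(L,1e-9))
        q=row(q,R.T@d,0,**K)
        if i%pr==pr-1: print(i+1,pose(q)[0].round(),pose(q)[1][:,2].round(2),q.round(2))
    return q
q=go(q,[340,260,420],6,6)
print("up"); q=go(q,[320,220,1500],25)
print("back"); q=go(q,[-600,-700,900],20)
E
python3 t7.py
```

```text
Wed Dec  2 13:30:01 UTC 2026
6 [340. 260. 420.] [-0.63 -0.39 -0.67] [ 0.5   0.58  0.91 -0.06  2.49  0.98]
up
5 [280. 197. 548.] [-0.57 -0.37 -0.73] [ 0.46  0.37  0.86 -0.17  2.66  0.85]
10 [254. 138. 598.] [-0.47 -0.36 -0.81] [ 0.4   0.23  0.85 -0.32  2.66  0.64]
15 [258.  83. 647.] [-0.35 -0.37 -0.86] [ 0.32  0.17  0.73 -0.56  2.66  0.33]
20 [267.  27. 712.] [-0.22 -0.44 -0.87] [ 0.25  0.19  0.47 -0.91  2.66 -0.11]
25 [256.  21. 741.] [-0.12 -0.44 -0.89] [ 0.27  0.19  0.34 -1.    2.66 -0.23]
back
5 [  88. -129.  771.] [-0.11 -0.42 -0.9 ] [-0.64 -0.17  0.54 -0.7   2.47 -0.86]
10 [  33. -189.  776.] [-0.09 -0.36 -0.93] [-1.76 -0.18  0.46 -0.04  2.48 -1.4 ]
15 [-168. -349.  777.] [-0.1  -0.37 -0.92] [-2.4   0.23  0.04  0.36  2.51 -1.67]
20 [-339. -473.  715.] [-0.14 -0.45 -0.88] [-2.47  0.44  0.04  0.34  2.21 -1.8 ]
```

```bash
cat > fit.py <<'E'
from dls import *
import dls,itertools,sys
E3=lambda r:Ro.from_euler("xyz",r).as_matrix()
def Q(x,r,g): return ik(np.array(x,float),E3(r),g)[0]
C1=[[0.053,0,-0.032],[0.053,0,-0.032],[0.054,0,-0.031],[0.055,0,-0.029],[0.056,0,-0.027],[0.056,0,-0.026],[0.057,0,-0.024],[0.058,0,-0.022],[0.059,0,-0.02],[0.06,0,-0.017]]
C2=[[0.06,0,-0.015],[0.061,0,-0.013],[0.061,0,-0.011],[0.061,0,-0.009],[0.062,0,-0.006],[0.062,0,-0.004],[0.062,0,-0.002],[0.062,0,0.001],[0.062,0,0.003],[0.062,0,0.005]]
G1=[[0.039,0.014,-0.046],[0.04,0.014,-0.045],[0.041,0.014,-0.044],[0.043,0.015,-0.043],[0.044,0.015,-0.042],[0.045,0.015,-0.04],[0.046,0.015,-0.039],[0.047,0.016,-0.038],[0.048,0.016,-0.036],[0.049,0.016,-0.035]]
S=[("A",np.array(D[0][0]),[[0,0,-.06]]+[[0,.06,0]]*7,[368,-752.4,253.8],[3.08,0,.456]),
("A2",Q([368,-752.4,253.8],[3.08,0,.456],[-1.2,1.1,.04,0,1.8,-.1]),[[0,.06,0]]*6,[409.6,-836.9,219.2],[2.839,.001,.456]),
("B",np.array(D[5][0]),[[-.039,.0066,-.003],[-.039,.0066,-.002],[-.039,.0066,-.001]],[-189.2,-228.7,259.9],[3.1039,-.0136,-1.1288]),
("C1",Q([275.7,593.2,413.9],[-3.141,.01,1.137],[1.02,.58,.63,0,1.93,1.45]),C1,[250.4,532.3,462.5],[-3.032,.402,1.155]),
("D1",Q([164,375.9,405.8],[-2.941,.716,1.213],[.97,.5,1,.2,2.5,1.5]),[[.045,-.003,-.04]]*8,[254.5,575.6,320.7],[-2.936,.633,1.191]),
("D2",Q([171.3,401.6,482.1],[-2.938,.624,1.19],[.97,.5,1,.2,2.6,1.6]),[[.048,-.004,-.035]]*8+[[.05,-.004,-.033]]*2,[252,571.2,353.7],[-2.91,.583,1.179]),
("G1",np.array([.733,1.012,.04,.047,2.66,1.245]),G1,[432.3,449.7,340.7],[-2.832,.542,1.169]),
("E",np.array([.614,1.103,.597,.034,2.272,1.124]),[[.034,.013,-.05]]*5,[473.1,422.7,203.4],[-2.6472,.705,1.2496])]
def ev(rowf,show=False):
    T=0
    for n,q,rows,x,r in S:
        q=q.copy()
        for d in rows: q=rowf(q,d)
        a,R=pose(q); ea=np.linalg.norm(a-x); er=Ro.from_matrix(E3(r)@R.T).magnitude()
        T+=min(ea/50,4)+min(er/.1,4)
        if show: print("  ",n,a.round(),R[:,2].round(2),"err",ea.round(),er.round(2),"obs z",E3(r)[:,2].round(2))
    return T
if __name__=="__main__":
    res=[]
    for mode,w,lam,n in itertools.product(("clip","act"),(.15,.3,.6,1.),(.02,.1,.3),(2,10)):
        res.append((ev(lambda q,d:row(q,d,0,lam,n,w,mode)),mode,w,lam,n))
    def lsq(w,nf):
        def f(q,d):
            x,R=pose(q);x=x+R@(np.array(d)*1000)
            s=least_squares(lambda v:err(v,x,R,w),np.clip(q,LO+1e-6,HI-1e-6),bounds=(LO,HI),max_nfev=nf); dq=s.x-q
            return q+min(1,(VM/np.maximum(np.abs(dq),1e-9)).min())*dq
        return f
    for w,nf in itertools.product((.3,.65,1),(3,8,40)): res.append((ev(lsq(w,nf)),"lsq",w,0,nf))
    res.sort(key=lambda t:t[0])
    for r in res[:10]: print(r)
    b=res[0]; ev(lsq(b[2],b[4]) if b[1]=="lsq" else (lambda q,d:row(q,d,0,b[3],b[4],b[2],b[1])),True)
E
time timeout 300 python3 fit.py
```

```text
(np.float64(9.236465789390714), 'act', 0.6, 0.02, 10)
(np.float64(11.396605778501742), 'act', 0.6, 0.1, 2)
(np.float64(11.413158959862287), 'act', 0.6, 0.1, 10)
(np.float64(13.789411024422522), 'act', 1.0, 0.02, 10)
(np.float64(14.403990139122138), 'act', 0.6, 0.02, 2)
(np.float64(14.734317138115987), 'act', 1.0, 0.1, 2)
(np.float64(15.396455985647245), 'act', 1.0, 0.1, 10)
(np.float64(19.167976359808012), 'act', 1.0, 0.02, 2)
(np.float64(19.961696707178334), 'lsq', 0.65, 0, 3)
(np.float64(20.039229577111612), 'lsq', 0.65, 0, 8)Traceback (most recent call last):
  File "fit.py", line 38, in <module>
    b=res[0]; ev(lsq(b[2],b[4]) if b[1]=="lsq" else (lambda q,d:row(q,d,0,b[3],b[4],b[2],b[1])),True)
              ~~^^^^^^^^^^^^^^^^^^^^^^^^^^^^^^^^^^^^^^^^^^^^^^^^^^^^^^^^^^^^^^^^^^^^^^^^^^^^^^^^^^^^^
  File "fit.py", line 23, in ev
    if show: print("  ",n,a.round(),R[:,2].round(2),"err",ea.round(),er.round(2),"obs z",E3(r)[:,2].round(2))
                                                                     ^^^^^^^^
AttributeError: 'float' object has no attribute 'round'

real	1m24.387s
user	1m24.400s
sys	0m0.299s
```

```bash
sed -i 's/er.round(2)/round(er,2)/' fit.py; cat > fit2.py <<'E'
from fit import *
res=[]
for w,lam,n in itertools.product((.45,.6,.75),(.003,.01,.02,.04),(10,25)):
    res.append((ev(lambda q,d:row(q,d,0,lam,n,w,"act")),w,lam,n))
res.sort()
for r in res[:6]: print(r)
b=res[0]; ev(lambda q,d:row(q,d,0,b[2],b[3],b[1],"act"),True)
E
time timeout 300 python3 fit2.py
```

```text
(np.float64(9.236465082390353), 0.6, 0.04, 25)
(np.float64(9.236465083171892), 0.6, 0.04, 10)
(np.float64(9.23646568802725), 0.6, 0.003, 25)
(np.float64(9.236465691256145), 0.6, 0.003, 10)
(np.float64(9.23646570036844), 0.6, 0.01, 25)
(np.float64(9.236465703211694), 0.6, 0.01, 10)
   A [ 368. -753.  257.] [ 0.03 -0.06 -1.  ] err 3.0 0.01 obs z [ 0.03 -0.06 -1.  ]
   A2 [ 410. -838.  214.] [ 0.13 -0.27 -0.95] err 5.0 0.0 obs z [ 0.13 -0.27 -0.95]
   B [-190. -228.  260.] [-0.03 -0.03 -1.  ] err 1.0 0.0 obs z [-0.03 -0.03 -1.  ]
   C1 [342. 735. 460.] [ 0.14  0.29 -0.95] err 222.0 0.74 obs z [-0.26 -0.31 -0.91]
   D1 [254. 574. 327.] [-0.4  -0.46 -0.79] err 6.0 0.0 obs z [-0.4  -0.46 -0.79]
   D2 [252. 568. 365.] [-0.41 -0.4  -0.82] err 12.0 0.01 obs z [-0.42 -0.41 -0.81]
   G1 [433. 447. 345.] [-0.47 -0.33 -0.82] err 5.0 0.0 obs z [-0.47 -0.33 -0.82]
   E [473. 422. 197.] [-0.64 -0.4  -0.66] err 6.0 0.01 obs z [-0.63 -0.39 -0.67]
real	1m38.326s
user	1m38.019s
sys	0m0.206s
```

```bash
cat > t8.py <<'E'
from dls import *
K=dict(lam=.02,n=10,w=.6,mode="act")
qs=np.clip(np.array([.594,1.282,.036,.061,2.658,1.142]),LO,HI); qs[4]=2.66
R0=pose(qs)[1]
for P in ([431,408,142],[400,380,220],[380,340,300],[330,300,400]):
    q0,e=ik(np.array(P,float),R0,[.6,.9,.9,0,2.3,1.1])
    if e>1: print(P,"unreach",e); continue
    print("P",P,q0.round(2))
    for az in (25,40):
        for el in (-40,-20,-10,0,20):
            a,b=np.radians([az,el]); d=np.array([np.cos(a)*np.cos(b),np.sin(a)*np.cos(b),np.sin(b)])*.061; q=q0; s=[]
            for i in range(20):
                if i%5==0: v=pose(q)[1].T@d
                q=row(q,v,0,**K)
                if i%5==4: s.append((pose(q)[0].round().astype(int).tolist(),pose(q)[1][:,2].round(2).tolist(),q[4].round(2)))
            print(az,el,s[1],s[3])
E
time python3 t8.py
```

```text
P [431, 408, 142] [0.61 1.11 0.59 0.05 2.28 1.13]
25 -40 ([573, 401, -196], [-0.49, -0.27, -0.83], np.float64(2.02)) ([656, 388, -419], [-0.18, -0.08, -0.98], np.float64(1.42))
25 -20 ([596, 401, -48], [-0.47, -0.26, -0.84], np.float64(2.17)) ([722, 409, -181], [-0.16, -0.07, -0.98], np.float64(1.67))
25 -10 ([522, 348, 146], [-0.7, -0.39, -0.6], np.float64(2.66)) ([544, 308, 132], [-0.74, -0.35, -0.58], np.float64(2.66))
25 0 ([526, 348, 190], [-0.66, -0.37, -0.65], np.float64(2.66)) ([551, 308, 204], [-0.67, -0.32, -0.67], np.float64(2.66))
25 20 ([524, 350, 275], [-0.58, -0.32, -0.75], np.float64(2.66)) ([541, 303, 345], [-0.52, -0.25, -0.82], np.float64(2.66))
40 -40 ([518, 478, -194], [-0.5, -0.25, -0.83], np.float64(2.01)) ([568, 518, -417], [-0.22, -0.02, -0.98], np.float64(1.42))
40 -20 ([533, 490, -47], [-0.49, -0.23, -0.84], np.float64(2.16)) ([620, 563, -180], [-0.21, 0.02, -0.98], np.float64(1.66))
40 -10 ([531, 489, 26], [-0.49, -0.23, -0.84], np.float64(2.24)) ([623, 566, -58], [-0.22, 0.03, -0.98], np.float64(1.8))
40 0 ([470, 426, 191], [-0.67, -0.37, -0.65], np.float
[... 3386 characters left out ...]
-0.45, -0.23, -0.86], np.float64(2.66))
40 -40 ([468, 413, 114], [-0.71, -0.43, -0.55], np.float64(2.66)) ([440, 389, -17], [-0.81, -0.47, -0.36], np.float64(2.66))
40 -20 ([475, 420, 191], [-0.66, -0.38, -0.65], np.float64(2.66)) ([471, 412, 113], [-0.74, -0.4, -0.55], np.float64(2.66))
40 -10 ([475, 421, 236], [-0.62, -0.35, -0.7], np.float64(2.66)) ([477, 418, 185], [-0.69, -0.35, -0.64], np.float64(2.66))
40 0 ([472, 421, 282], [-0.58, -0.31, -0.75], np.float64(2.66)) ([477, 419, 258], [-0.63, -0.29, -0.72], np.float64(2.66))
40 20 ([457, 417, 367], [-0.5, -0.24, -0.83], np.float64(2.66)) ([456, 407, 400], [-0.5, -0.17, -0.85], np.float64(2.66))
real	0m24.218s
user	0m24.618s
sys	0m0.160s
```

```bash
nproc; cat > beam.py <<'E'
from dls import *
import itertools,sys
from multiprocessing import Pool
K=dict(lam=.02,n=8,w=.6,mode="act")
def ok(x,R):
    if x[2]<150: return False
    for b in ((303,686),(427,673)):
        if x[2]<330 and np.hypot(x[0]-b[0],x[1]-b[1])<170: return False
    return np.hypot(x[0],x[1])>180
def block(a):
    q,az,el,n=a; q=q.copy(); b,c=np.radians([az,el]); d=np.array([np.cos(b)*np.cos(c),np.sin(b)*np.cos(c),np.sin(c)])*.0605
    v=(pose(q)[1].T@d).round(3)
    for i in range(n):
        q=row(q,v,0,**K)
        if not ok(*pose(q)): return None
    return q,v.tolist()
def run(q,g,depth=4,width=6,n=8,azs=(-20,10,30,50,70),els=(-30,0,20,45,75),stop=.05):
    g=np.array(g)/np.linalg.norm(g); beam=[(9,q,[])]
    with Pool() as P:
        for k in range(depth):
            jobs=[(b[1],az,el,n) for b in beam for az in azs for el in els]; par=[b for b in beam for _ in range(len(azs)*len(els))]
            out=[]
            for r,j,p in zip(P.map(block,jobs),jobs,par):
                if r is None: continue
                c=np.arccos(np.clip(pose(r[0])[1][:,2]@g,-1,1)); out.append((c,r[0],p[2]+[(j[1],j[2],r[1])]))
            out.sort(key=lambda t:t[0]); beam=out[:width]
            c,q,s=beam[0]; print(k,round(c,3),pose(q)[0].round(),pose(q)[1][:,2].round(3),q.round(2),flush=True)
            if c<stop: break
    for s in beam[0][2]: print(s)
    return beam[0]
def now(): 
    from plant import bot
    q=np.array(bot.get_obs()["joint_positions"]); 
    for i in range(6):
        if q[i]<LO[i]+.006: q[i]=LO[i]
        if q[i]>HI[i]-.006: q[i]=HI[i]
    return q
E
cat > b1.py <<'E'
from beam import *
if __name__=="__main__": run(now(),[0,0,-1],depth=4)
E
time timeout 250 python3 b1.py
```

```text
4
0 0.455 [473. 360. 440.] [-0.381 -0.219 -0.898] [ 0.52  0.9   0.04 -0.    2.66  1.03]
1 0.126 [411. 269. 625.] [-0.126 -0.002 -0.992] [0.39 0.56 0.04 0.1  2.66 1.02]
2 0.042 [711. 321. 306.] [-0.039 -0.015 -0.999] [ 0.33  1.03  0.04 -0.    2.11  0.84]
(10, 75, [-0.032, -0.011, -0.05])
(30, 75, [-0.01, -0.006, -0.059])
(10, -30, [0.036, 0.042, 0.023])
real	0m19.631s
user	1m8.709s
sys	0m0.274s
```

>>> {"api": "jog_arm", "payload": {"dp": [[-0.032,-0.011,-0.05],[-0.032,-0.011,-0.05],[-0.032,-0.011,-0.05],[-0.032,-0.011,-0.05],[-0.032,-0.011,-0.05],[-0.032,-0.011,-0.05],[-0.032,-0.011,-0.05],[-0.032,-0.011,-0.05]], "twist": [0,0,0,0,0,0,0,0]}}

```text
time: 49.42
tool_pos: [473.9, 360.1, 440.2]
tcp_rot: [-2.9, 0.384, 1.105]
contact_force: [1.0, 0.7, 0.7]
grip_width: 91.9
finger_force: 0.0
```

>>> {"api": "jog_arm", "payload": {"dp": [[-0.01,-0.006,-0.059],[-0.01,-0.006,-0.059],[-0.01,-0.006,-0.059],[-0.01,-0.006,-0.059],[-0.01,-0.006,-0.059],[-0.01,-0.006,-0.059],[-0.01,-0.006,-0.059],[-0.01,-0.006,-0.059]], "twist": [0,0,0,0,0,0,0,0]}}

```text
time: 50.42
tool_pos: [401.0, 298.5, 612.6]
tcp_rot: [-3.064, 0.111, 1.059]
contact_force: [1.0, -0.5, 0.7]
grip_width: 91.8
finger_force: 0.0
```

```bash
python3 st.py|head -2; cat > b2.py <<'E'
from beam import *
f=np.radians(50)
if __name__=="__main__": run(now(),[np.cos(f)*.98,np.sin(f)*.98,-.19],depth=6,n=10,width=5,azs=(20,40,50,65,80),els=(-30,0,15,30,60))
E
timeout 250 python3 b2.py
```

```text
50.425 [0.484 0.583 0.036 0.01  2.658 1.008] [401.  298.5 612.6] [-3.0643  0.1112  1.0592] 91.84019554480335 [ 1.  -0.5  0.7]
[[ 0.487  0.865 -0.121]
0 1.306 [224. 345. 707.] [-0.005  0.1   -0.995] [0.75 0.37 0.04 0.17 2.66 1.42]
1 1.164 [294. 221. 746.] [ 0.063  0.227 -0.972] [0.25 0.28 0.04 0.46 2.66 1.2 ]
2 1.072 [306. 156. 766.] [ 0.107  0.307 -0.946] [-0.07  0.24  0.04  0.74  2.66  1.16]
3 0.911 [343. 653. 610.] [ 0.189  0.433 -0.881] [0.94 0.65 0.04 0.11 1.97 1.54]
4 0.523 [478. 721. 662.] [ 0.355  0.696 -0.624] [0.82 0.7  0.04 0.22 1.53 1.46]
5 0.151 [658. 695. 722.] [ 0.539  0.785 -0.305] [0.63 0.76 0.04 0.36 1.12 1.29]
(65, 60, [0.024, -0.007, -0.055])
(20, 60, [0.027, 0.017, -0.051])
(20, 60, [0.034, 0.017, -0.047])
(80, 0, [0.054, -0.02, 0.018])
(40, 30, [0.058, 0.017, -0.005])
(40, 30, [0.055, 0.017, 0.018])
```

>>> {"api": "jog_arm", "payload": {"dp": [[0.024,-0.007,-0.055],[0.024,-0.007,-0.055],[0.024,-0.007,-0.055],[0.024,-0.007,-0.055],[0.024,-0.007,-0.055],[0.024,-0.007,-0.055],[0.024,-0.007,-0.055],[0.024,-0.007,-0.055],[0.024,-0.007,-0.055],[0.024,-0.007,-0.055]], "twist": [0,0,0,0,0,0,0,0,0,0]}}

```text
time: 51.68
tool_pos: [267.6, 327.1, 698.9]
tcp_rot: [-3.095, -0.073, 1.048]
contact_force: [-0.9, -0.6, -0.4]
grip_width: 91.9
finger_force: 0.0
```

```bash
python3 st.py|head -2; timeout 250 python3 b2.py
```

```text
51.675 [0.649 0.395 0.036 0.153 2.657 1.307] [267.6 327.1 698.9] [-3.0952 -0.0729  1.0483] 91.89223894680997 [-0.9 -0.6 -0.4]
[[ 0.498  0.867 -0.004]
0 1.176 [308. 211. 742.] [ 0.071  0.205 -0.976] [0.23 0.29 0.04 0.41 2.66 1.13]
1 0.806 [705. 646. 372.] [ 0.348  0.416 -0.84 ] [0.61 1.01 0.04 0.14 1.53 1.19]
2 0.404 [639. 729. 584.] [ 0.526  0.64  -0.561] [0.73 0.85 0.04 0.13 1.29 1.31]
3 0.034 [667. 778. 681.] [ 0.627  0.747 -0.223] [0.75 0.86 0.04 0.15 0.9  1.3 ]
(40, -30, [0.047, 0.02, 0.033])
(50, 30, [0.056, 0.008, -0.021])
(50, 30, [0.06, 0.009, 0.003])
(50, 30, [0.054, 0.008, 0.026])
```

>>> {"api": "jog_arm", "payload": {"dp": [[0.047,0.02,0.033],[0.047,0.02,0.033],[0.047,0.02,0.033],[0.047,0.02,0.033],[0.047,0.02,0.033],[0.047,0.02,0.033],[0.047,0.02,0.033],[0.047,0.02,0.033],[0.047,0.02,0.033],[0.047,0.02,0.033]], "twist": [0,0,0,0,0,0,0,0,0,0]}}

```text
time: 52.92
tool_pos: [597.6, 588.8, 320.8]
tcp_rot: [-3.119, -0.173, 1.044]
contact_force: [-0.3, -0.2, 0.4]
grip_width: 92.1
finger_force: 0.0
```

```bash
python3 st.py|head -4; timeout 250 python3 b2.py
```

```text
52.925 [0.654 1.02  0.036 0.092 1.933 1.218] [597.6 588.8 320.8] [-3.1191 -0.1726  1.0444] 92.08394339411785 [-0.3 -0.2  0.4]
[[ 0.495  0.866  0.067]
 [ 0.852 -0.499  0.16 ]
 [ 0.172 -0.022 -0.985]]
0 0.806 [706. 646. 370.] [ 0.348  0.416 -0.84 ] [0.61 1.01 0.04 0.14 1.53 1.19]
1 0.404 [640. 730. 582.] [ 0.526  0.639 -0.561] [0.73 0.85 0.04 0.13 1.29 1.31]
2 0.034 [668. 778. 679.] [ 0.627  0.746 -0.224] [0.75 0.86 0.04 0.15 0.9  1.3 ]
(50, 30, [0.056, 0.008, -0.021])
(50, 30, [0.06, 0.009, 0.003])
(50, 30, [0.054, 0.008, 0.026])
```

Outward tilt is established and matches the model, so I'm continuing.

>>> {"api": "jog_arm", "payload": {"dp": [[0.056,0.008,-0.021],[0.056,0.008,-0.021],[0.056,0.008,-0.021],[0.056,0.008,-0.021],[0.056,0.008,-0.021],[0.056,0.008,-0.021],[0.056,0.008,-0.021],[0.056,0.008,-0.021],[0.056,0.008,-0.021],[0.056,0.008,-0.021]], "twist": [0,0,0,0,0,0,0,0,0,0]}}

```text
time: 54.18
tool_pos: [605.2, 659.0, 465.0]
tcp_rot: [3.069, -0.554, 1.056]
contact_force: [-0.4, 0.9, 0.5]
grip_width: 91.2
finger_force: 0.0
```

>>> {"api": "jog_arm", "payload": {"dp": [[0.06,0.009,0.003],[0.06,0.009,0.003],[0.06,0.009,0.003],[0.06,0.009,0.003],[0.06,0.009,0.003],[0.06,0.009,0.003],[0.06,0.009,0.003],[0.06,0.009,0.003],[0.06,0.009,0.003],[0.06,0.009,0.003]], "twist": [0,0,0,0,0,0,0,0,0,0]}}

```text
time: 55.42
tool_pos: [638.9, 730.2, 572.4]
tcp_rot: [2.944, -0.939, 1.127]
contact_force: [-0.6, -0.4, 0.2]
grip_width: 92.0
finger_force: 0.0
```

```bash
date; python3 st.py|head -4; cat > b3.py <<'E'
from beam import *
f=np.radians(52)
if __name__=="__main__": run(now(),[np.cos(f)*.98,np.sin(f)*.98,-.19],depth=1,n=10,width=5,azs=(20,35,42,50,58,65,80),els=(0,15,22,30,37,45)); run(now(),[np.cos(f)*.98,np.sin(f)*.98,-.19],depth=1,n=8,width=5,azs=(20,35,42,50,58,65,80),els=(0,15,22,30,37,45))
E
timeout 250 python3 b3.py
```

```text
Wed Dec  2 13:37:59 UTC 2026
55.425 [0.733 0.856 0.037 0.127 1.303 1.306] [638.9 730.2 572.4] [ 2.9436 -0.9387  1.1272] 91.95184392554492 [-0.6 -0.4  0.2]
[[ 0.254  0.817  0.517]
 [ 0.534 -0.564  0.63 ]
 [ 0.807  0.116 -0.579]]
0 0.058 [607. 785. 713.] [ 0.613  0.752 -0.243] [0.81 0.81 0.04 0.09 0.97 1.36]
(58, 37, [0.058, 0.002, 0.018])
0 0.126 [619. 785. 675.] [ 0.603  0.735 -0.311] [0.8  0.83 0.04 0.09 1.02 1.35]
(58, 37, [0.058, 0.002, 0.018])
```

>>> {"api": "jog_arm", "payload": {"dp": [[0.058,0.002,0.018],[0.058,0.002,0.018],[0.058,0.002,0.018],[0.058,0.002,0.018],[0.058,0.002,0.018],[0.058,0.002,0.018],[0.058,0.002,0.018],[0.058,0.002,0.018],[0.056,0.002,0.022],[0.056,0.002,0.022]], "twist": [0,0,0,0,0,0,0,0,0,0]}}

```text
time: 56.68
tool_pos: [609.1, 787.9, 705.3]
tcp_rot: [2.644, -1.279, 1.403]
contact_force: [-0.6, 0.3, 0.5]
grip_width: 92.0
finger_force: 0.0
```

>>> {"api": "jog_arm", "payload": {"dp": [[0.05,0.002,0.03],[0.05,0.002,0.03]], "twist": [0,0]}}

```text
time: 56.92
tool_pos: [607.0, 796.1, 724.2]
tcp_rot: [2.512, -1.333, 1.533]
contact_force: [-0.1, -0.6, 0.5]
grip_width: 92.0
finger_force: 0.0
```

```bash
python3 st.py; python3 - <<'E'
from h import *
a=bot.capture("top")
print("t",*[m for m in mask_w("top","tile",10)][:1])
for m in mask_w("top","lid0",62): print("lid",*m)
E
```

```text
56.925 [0.822 0.815 0.038 0.083 0.912 1.365] [607.  796.1 724.2] [ 2.5116 -1.3328  1.5327] 91.97130829376522 [-0.1 -0.6  0.5]
[[ 0.009  0.786  0.619]
 [ 0.236 -0.603  0.762]
 [ 0.972  0.139 -0.191]]
[-0.452  0.239 -0.031] 0.0
t (0.84, array([ 482., -366.], dtype=float32), array([ 482., -367.]), array([141., 138.]), 87.3)
lid 0.89 [445.   2.] [445.   2.] [60. 62.] 64.9
lid 0.88 [487. 251.] [487. 250.] [65. 66.] 65.5
```

```bash
cat > plan.py <<'E'
from beam import *
K2=dict(lam=.005,n=15,w=.6,mode="act")
def path(q,pts,tw0=0,step=.058):
    "pts: world TCP targets; prints constant tool-frame rows and the modelled result"
    for t in pts:
        x,R=pose(q); d=(np.array(t,float)-x)/1000; n=max(1,int(np.ceil(np.linalg.norm(d)/step))); v=(R.T@d/n).round(4); mn=9
        for i in range(n): q=row(q,v,0,**K2); mn=min(mn,(HI-q).min(),(q-LO).min())
        x2,R2=pose(q); print(t,"rows",n,v.tolist(),"->",x2.round(),"z",R2[:,2].round(3),"yz",R2[2,1].round(3),q.round(2),"margin",round(mn,2))
    return q
def twist(q,deg,n=10):
    for i in range(n): q=row(q,[0,0,0],deg/n,**K2)
    return q
E
cat > p1.py <<'E'
from plan import *
q=now(); q[2]=max(q[2],.04); q=twist(q,8.1,1); path(q,[[560,400,560],[389,-68,300],[389,-68,60],[457,16,38]])
E
python3 p1.py
```

```text
[560, 400, 560] rows 8 [-0.0281, 0.0266, -0.0374] -> [571. 439. 580.] z [ 0.611  0.767 -0.195] yz 0.004 [0.3  0.09 1.59 1.37 0.6  0.1 ] margin 0.16
[389, -68, 300] rows 11 [-0.034, 0.0156, -0.0405] -> [389. -68. 300.] z [ 0.611  0.767 -0.195] yz 0.004 [-1.22  0.35  2.16  1.01  1.71 -1.05] margin 0.41
[389, -68, 60] rows 5 [-0.0472, -0.0002, 0.0093] -> [389. -68.  60.] z [ 0.611  0.767 -0.195] yz 0.004 [-1.22  0.99  2.2   1.03  1.35 -1.62] margin 0.47
[457, 16, 38] rows 2 [-0.0002, 0.0005, 0.0552] -> [457.  16.  38.] z [ 0.611  0.767 -0.195] yz 0.004 [-0.93  1.06  2.23  1.34  1.34 -1.73] margin 0.47
```

>>> {"api": "jog_arm", "payload": {"dp": [[0,0,0],[-0.0281,0.0266,-0.0374],[-0.0281,0.0266,-0.0374],[-0.0281,0.0266,-0.0374],[-0.0281,0.0266,-0.0374],[-0.0281,0.0266,-0.0374],[-0.0281,0.0266,-0.0374],[-0.0281,0.0266,-0.0374],[-0.0281,0.0266,-0.0374]], "twist": [8.1,0,0,0,0,0,0,0,0]}}

```text
time: 58.2
tool_pos: [570.8, 437.6, 580.6]
tcp_rot: [3.117, -1.378, 0.923]
contact_force: [0.7, -0.9, -0.0]
grip_width: 92.1
finger_force: 0.0
```

```bash
python3 st.py|head -4; cat > p2.py <<'E'
import sys,json
from plan import *
path(now(),json.loads(sys.argv[1]))
E
python3 p2.py '[[389,-68,300],[389,-68,60],[457,16,38]]'
```

```text
58.2 [0.294 0.086 1.589 1.382 0.604 0.092] [570.8 437.6 580.6] [ 3.1169 -1.378   0.9229] 92.11178675296303 [ 0.7 -0.9 -0. ]
[[ 0.116  0.782  0.612]
 [ 0.153 -0.623  0.767]
 [ 0.981  0.005 -0.192]]
[389, -68, 300] rows 11 [-0.034, 0.0155, -0.0405] -> [388. -68. 300.] z [ 0.612  0.767 -0.192] yz 0.005 [-1.22  0.36  2.17  1.01  1.71 -1.05] margin 0.41
[389, -68, 60] rows 5 [-0.047, -0.0001, 0.0093] -> [389. -68.  60.] z [ 0.612  0.767 -0.192] yz 0.005 [-1.22  1.    2.2   1.03  1.35 -1.62] margin 0.47
[457, 16, 38] rows 2 [-0.0005, 0.0003, 0.0551] -> [457.  16.  38.] z [ 0.612  0.767 -0.192] yz 0.005 [-0.94  1.07  2.23  1.34  1.34 -1.73] margin 0.47
```

>>> {"api": "jog_arm", "payload": {"dp": [[-0.034,0.0155,-0.0405],[-0.034,0.0155,-0.0405],[-0.034,0.0155,-0.0405],[-0.034,0.0155,-0.0405],[-0.034,0.0155,-0.0405],[-0.034,0.0155,-0.0405],[-0.034,0.0155,-0.0405],[-0.034,0.0155,-0.0405],[-0.034,0.0155,-0.0405],[-0.034,0.0155,-0.0405]], "twist": [0,0,0,0,0,0,0,0,0,0]}}

```text
time: 59.45
tool_pos: [404.8, -22.0, 325.4]
tcp_rot: [3.113, -1.377, 0.926]
contact_force: [0.6, -0.4, -0.7]
grip_width: 91.8
finger_force: 0.0
```

>>> {"api": "jog_arm", "payload": {"dp": [[-0.034,0.0155,-0.0405],[-0.047,-0.0001,0.0093],[-0.047,-0.0001,0.0093],[-0.047,-0.0001,0.0093],[-0.04,-0.0001,0.008],[0,0,0],[0,0,0]], "twist": [0,0,0,0,0,0,0]}}

```text
time: 60.32
tool_pos: [389.7, -66.1, 117.1]
tcp_rot: [3.115, -1.378, 0.926]
contact_force: [-0.6, -0.9, -0.6]
grip_width: 91.4
finger_force: 0.0
```

```bash
python3 st.py|head -4; python3 p2.py '[[389,-69,61],[457.5,16,39.5]]'; python3 - <<'E'
from h import *
cv2.imwrite("pics/s2.png",bot.capture("scene"))
E
```

```text
60.325 [-1.219  0.842  2.228  1.013  1.416 -1.514] [389.7 -66.1 117.1] [ 3.1147 -1.3779  0.9256] 91.3653105343382 [-0.6 -0.9 -0.6]
[[ 0.115  0.783  0.611]
 [ 0.153 -0.622  0.768]
 [ 0.981  0.005 -0.192]]
[389, -69, 61] rows 1 [-0.0552, 0.001, 0.0085] -> [389. -69.  61.] z [ 0.611  0.768 -0.192] yz 0.005 [-1.22  0.99  2.19  1.03  1.35 -1.62] margin 0.51
[457.5, 16, 39.5] rows 2 [-0.0001, 0.0003, 0.0556] -> [457.  16.  40.] z [ 0.611  0.768 -0.192] yz 0.005 [-0.93  1.06  2.23  1.34  1.34 -1.72] margin 0.47
```

>>> {"api": "jog_arm", "payload": {"dp": [[-0.0552,0.001,0.0085],[0,0,0],[-0.0001,0.0003,0.0556],[-0.0001,0.0003,0.0556],[0,0,0],[0,0,0]], "twist": [0,0,0,0,0,0]}}

```text
time: 61.12
tool_pos: [458.0, 16.2, 41.2]
tcp_rot: [3.095, -1.378, 0.945]
contact_force: [-0.0, 0.7, 0.0]
grip_width: 92.2
finger_force: 0.0
```

>>> {"api": "jog_arm", "payload": {"dp": [[0,0,0],[0,0,0],[0,0,0],[0,0,0],[0,0,0],[0,0,0]], "twist": [0,0,0,0,0,0], "jaw": 0}}

```text
time: 61.88
tool_pos: [457.8, 16.2, 39.1]
tcp_rot: [3.116, -1.379, 0.923]
contact_force: [-2.1, -3.6, 5.0]
grip_width: 67.1
finger_force: 29.7
```

```bash
python3 st.py; python3 - <<'E'
from h import *
cv2.imwrite("pics/s3.png",cv2.resize(bot.capture("scene")[110:230,160:340],None,fx=3,fy=3,interpolation=cv2.INTER_CUBIC))
E
```

```text
61.875 [-0.935  1.065  2.228  1.341  1.342 -1.726] [457.8  16.2  39.1] [ 3.1163 -1.3787  0.9231] 67.10744586882959 [-2.1 -3.6  5. ]
[[ 0.115  0.782  0.612]
 [ 0.152 -0.623  0.767]
 [ 0.982  0.005 -0.191]]
[ 0.02  -0.247 -0.135] 29.657881128696317
```

>>> {"api": "jog_arm", "payload": {"dp": [[0,0,0],[0,0,0],[0,-0.005,0],[0,-0.005,0],[0,-0.005,0],[0,-0.005,0],[0,-0.004,0],[0,0,0]], "twist": [0,0,0,0,0,0,0,0], "jaw": 0.0918}}

```text
time: 62.92
tool_pos: [438.5, 31.6, 38.6]
tcp_rot: [3.122, -1.378, 0.919]
contact_force: [0.2, 0.4, -0.2]
grip_width: 92.0
finger_force: 0.0
```

>>> {"api": "jog_arm", "payload": {"dp": [[0,0,0],[0,0,0],[0,0,0],[0,0,0],[0,0,0],[0,0,0]], "twist": [0,0,0,0,0,0], "jaw": 0}}

```text
time: 63.68
tool_pos: [438.9, 31.4, 38.6]
tcp_rot: [3.118, -1.378, 0.923]
contact_force: [0.6, -1.6, 1.3]
grip_width: 59.6
finger_force: 30.0
```

```bash
python3 st.py; python3 - <<'E'
from h import *
cv2.imwrite("pics/t4.png",cv2.resize(bot.capture("top")[250:310,200:290],None,fx=6,fy=6,interpolation=cv2.INTER_CUBIC))
for m in mask_w("top","lid0",62): print("lid",*m)
E
```

```text
63.675 [-0.954  1.088  2.288  1.341  1.318 -1.808] [438.9  31.4  38.6] [ 3.1176 -1.3776  0.9227] 59.5835467250819 [ 0.6 -1.6  1.3]
[[ 0.116  0.783  0.611]
 [ 0.153 -0.622  0.768]
 [ 0.981  0.005 -0.192]]
[-0.381  0.173 -0.226] 29.999734237790108
lid 0.78 [488. 249.] [488. 249.] [67. 64.] 65.2
lid 0.67 [ 641. -441.] [ 641. -440.] [67. 66.] 0.4
lid 0.57 [431.  22.] [431.  22.] [62. 61.] 50.0
```

>>> {"api": "jog_arm", "payload": {"dp": [[0.01,0,-0.002],[0.056,0.0003,-0.011],[0.056,0.0003,-0.011],[0.056,0.0003,-0.011],[0,0,0],[0,0,0],[0,0,0],[0,0,0],[0,0,0],[0,0,0]], "twist": [0,0,0,0,9,9,9,9,9,9]}}

```text
time: 65.03
tool_pos: [438.1, 32.0, 220.0]
tcp_rot: [-1.809, -0.613, -0.532]
contact_force: [-0.5, 0.1, -1.5]
grip_width: 59.4
finger_force: 30.0
```

>>> {"api": "jog_arm", "payload": {"dp": [[0,0,0],[0,0,0],[0,0,0],[0,0,0],[0,0,0],[0,0,0],[0,0,0],[0,0,0],[0,0,0],[0,0,0]], "twist": [9,9,9,9,9,9,9,9,9,9]}}

```text
time: 66.28
tool_pos: [438.1, 32.0, 220.0]
tcp_rot: [-1.894, 0.918, -0.932]
contact_force: [-0.2, -0.1, -1.5]
grip_width: 60.0
finger_force: 30.0
```

>>> {"api": "jog_arm", "payload": {"dp": [[0,0,0],[0,0,0],[0,0,0],[0,0,0],[0,0,0]], "twist": [9,9,9,9,0]}}

```text
time: 66.9
tool_pos: [438.2, 31.9, 220.0]
tcp_rot: [-3.114, 1.377, -2.214]
contact_force: [-0.3, -0.7, -2.2]
grip_width: 59.8
finger_force: 30.0
```

```bash
date; python3 st.py; python3 - <<'E'
from h import *
cv2.imwrite("pics/s5.png",cv2.resize(bot.capture("scene")[60:240,120:330],None,fx=3,fy=3,interpolation=cv2.INTER_CUBIC))
E
```

```text
Wed Dec  2 13:40:47 UTC 2026
66.9 [-0.955  0.531  2.336  1.247  1.459  1.83 ] [438.2  31.9 220. ] [-3.1141  1.3767 -2.2143] 59.820466678710766 [-0.3 -0.7 -2.2]
[[-0.116 -0.784  0.611]
 [-0.154  0.621  0.768]
 [-0.981 -0.005 -0.193]]
[-0.597  0.576  0.012] 30.000854842364788
```

```bash
python3 - <<'E'
from h import *
bot.capture("top"); print("t",*[m for m in mask_w("top","tile",10)][:1])
bot.capture("scene"); print("s",*[m for m in mask_w("scene","tile",5)][:1])
E
python3 p2.py '[[496,-349,220],[496,-349,60],[496,-349,42]]'
```

```text
t (0.84, array([ 481., -367.], dtype=float32), array([ 480., -367.]), array([142., 143.]), 87.2)
s (0.69, array([ 485., -371.], dtype=float32), array([ 482., -369.]), array([145., 152.]), 87.7)
[496, -349, 220] rows 7 [0.0074, -0.0402, -0.0367] -> [ 496. -349.  220.] z [ 0.611  0.768 -0.192] yz -0.006 [-1.22  0.87  1.35  1.07  1.86  2.35] margin 0.48
[496, -349, 60] rows 3 [0.0523, 0.0003, 0.0104] -> [ 496. -349.   60.] z [ 0.611  0.768 -0.192] yz -0.006 [-1.21  1.12  1.33  1.02  1.75  2.15] margin 0.83
[496, -349, 42] rows 1 [0.0177, 0.0002, 0.0034] -> [ 496. -349.   42.] z [ 0.611  0.768 -0.192] yz -0.006 [-1.21  1.15  1.32  1.02  1.74  2.13] margin 0.87
```

>>> {"api": "jog_arm", "payload": {"dp": [[0.0074,-0.0402,-0.0367],[0.0074,-0.0402,-0.0367],[0.0074,-0.0402,-0.0367],[0.0074,-0.0402,-0.0367],[0.0074,-0.0402,-0.0367],[0.0074,-0.0402,-0.0367],[0.0074,-0.0402,-0.0367],[0,0,0]], "twist": [0,0,0,0,0,0,0,0]}}

```text
time: 68.15
tool_pos: [495.9, -352.1, 218.5]
tcp_rot: [-3.105, 1.376, -2.209]
contact_force: [0.2, 0.1, -2.9]
grip_width: 59.6
finger_force: 30.0
```

>>> {"api": "jog_arm", "payload": {"dp": [[0.05,0.0003,0.0098],[0.05,0.0003,0.0098],[0.05,0.0003,0.0098],[0.015,0,0.003],[0,0,0],[0,0,0]], "twist": [0,0,0,0,0,0]}}

```text
time: 68.9
tool_pos: [496.3, -349.4, 53.6]
tcp_rot: [-3.103, 1.377, -2.204]
contact_force: [0.4, 0.2, -1.8]
grip_width: 60.0
finger_force: 30.0
```

```bash
python3 st.py; python3 - <<'E'
from h import *
cv2.imwrite("pics/s6.png",cv2.resize(bot.capture("scene")[200:330,100:300],None,fx=3.5,fy=3.5,interpolation=cv2.INTER_CUBIC))
bot.capture("top"); print("t",*[m for m in mask_w("top","tile",10)][:1])
for m in mask_w("top","base0",70): print(*m)
E
```

```text
68.9 [-1.215  1.13   1.328  1.021  1.742  2.144] [ 496.3 -349.4   53.6] [-3.103   1.3766 -2.2043] 59.99769043819075 [ 0.4  0.2 -1.8]
[[-0.114 -0.783  0.612]
 [-0.156  0.622  0.767]
 [-0.981 -0.007 -0.193]]
[-0.592  0.505  0.001] 29.999920092523098
t (0.56, array([ 488., -353.], dtype=float32), array([ 481., -365.]), array([142., 140.]), 87.1)
0.94 [488. 245.] [488. 244.] [69. 65.] 65.5
0.77 [ 490. -355.] [ 490. -355.] [69. 64.] 54.3
0.63 [752. -99.] [752. -99.] [40. 32.] 1.3
0.46 [ 643. -247.] [ 644. -248.] [66. 66.] 1.4
0.31 [755. 104.] [751. 105.] [102.  24.] 1.8
```

>>> {"api": "jog_arm", "payload": {"dp": [[0.003,0,0.004],[0.004,0,0.001],[0.004,0,0.001],[0,0,0]], "twist": [0,0,0,0]}}

```text
time: 69.6
tool_pos: [498.3, -345.7, 39.1]
tcp_rot: [-3.122, 1.378, -2.223]
contact_force: [-0.8, -0.9, -1.7]
grip_width: 60.0
finger_force: 30.0
```

>>> {"api": "jog_arm", "payload": {"dp": [[0.0015,0,0.0003],[0.0015,0,0.0003],[0,0,0]], "twist": [0,0,0]}}

```text
time: 69.97
tool_pos: [498.3, -346.0, 38.4]
tcp_rot: [-3.111, 1.38, -2.212]
contact_force: [-2.7, 0.2, 5.9]
grip_width: 60.2
finger_force: 30.0
```

```bash
python3 st.py
```

```text
69.975 [-1.211  1.156  1.325  1.023  1.731  2.128] [ 498.3 -346.    38.4] [-3.1112  1.3805 -2.2121] 60.162227764788106 [-2.7  0.2  5.9]
[[-0.113 -0.783  0.611]
 [-0.152  0.622  0.768]
 [-0.982 -0.006 -0.189]]
[ 0.657 -0.271  0.236] 29.996676966547966
```

>>> {"api": "jog_arm", "payload": {"dp": [[0.0012,0,-0.0009],[0.0012,0,-0.0009],[0,0,0]], "twist": [0,0,0]}}

```text
time: 70.35
tool_pos: [497.6, -346.8, 37.2]
tcp_rot: [-3.11, 1.383, -2.21]
contact_force: [2.3, 4.8, 9.5]
grip_width: 59.9
finger_force: 30.0
```

>>> {"api": "jog_arm", "payload": {"dp": [[0.0012,0,-0.0009],[0,0,0]], "twist": [0,0]}}

```text
time: 70.6
tool_pos: [497.0, -347.6, 36.2]
tcp_rot: [-3.111, 1.383, -2.211]
contact_force: [2.9, 4.2, 8.9]
grip_width: 59.8
finger_force: 30.0
```

```bash
python3 st.py
```

```text
70.6 [-1.214  1.162  1.319  1.022  1.735  2.127] [ 497.  -347.6   36.2] [-3.1107  1.3828 -2.2105] 59.80101019987522 [2.9 4.2 8.9]
[[-0.112 -0.784  0.611]
 [-0.15   0.621  0.769]
 [-0.982 -0.006 -0.187]]
[ 1.264 -0.896  0.003] 29.996216408908367
```

>>> {"api": "jog_arm", "payload": {"dp": [[0.0009,0,-0.0009],[0,0,0]], "twist": [0,0]}}

```text
time: 70.85
tool_pos: [496.4, -348.4, 35.6]
tcp_rot: [-3.11, 1.383, -2.21]
contact_force: [3.8, 3.8, 9.8]
grip_width: 59.8
finger_force: 30.0
```

>>> {"api": "jog_arm", "payload": {"dp": [[0,0,0],[0,0,0],[0,0,0]], "twist": [0,0,0], "jaw": 0.0605}}

```text
time: 71.22
tool_pos: [495.6, -349.5, 32.7]
tcp_rot: [-3.118, 1.377, -2.22]
contact_force: [0.2, 0.6, 0.7]
grip_width: 60.5
finger_force: 0.0
```

>>> {"api": "jog_arm", "payload": {"dp": [[0,0,0],[0,0,0],[0,0,0]], "twist": [0,0,0], "jaw": 0.063}}

```text
time: 71.6
tool_pos: [495.6, -349.4, 32.8]
tcp_rot: [-3.118, 1.377, -2.219]
contact_force: [0.3, 0.1, 0.4]
grip_width: 63.0
finger_force: 0.0
```

```bash
python3 st.py|tail -2; python3 - <<'E'
from h import *
cv2.imwrite("pics/s7.png",cv2.resize(bot.capture("scene")[215:315,120:270],None,fx=4.5,fy=4.5,interpolation=cv2.INTER_CUBIC))
bot.capture("top"); print("t",*[m for m in mask_w("top","tile",10)][:1])
for m in mask_w("top","base0",60): print(*m)
E
```

```text
[-0.981 -0.005 -0.192]]
[-0.379  0.315 -0.007] 0.0
t (0.91, array([ 490., -353.], dtype=float32), array([ 480., -367.]), array([140., 142.]), 86.7)
0.86 [489. 248.] [488. 247.] [68. 63.] 65.2
0.82 [ 482. -360.] [ 483. -360.] [71. 64.] 52.5
0.64 [558. -36.] [556. -34.] [15. 90.] 48.7
```

>>> {"api": "jog_arm", "payload": {"dp": [[0,0,0],[0,0,0],[0,0,-0.03],[0,0,-0.05],[0,0,-0.05],[-0.05,0,0],[-0.055,0,0],[-0.055,0,0],[0,0,0]], "twist": [0,0,0,0,0,0,0,0,0], "jaw": 0.0918}}

```text
time: 72.92
tool_pos: [435.4, -424.8, 219.2]
tcp_rot: [-3.082, 1.373, -2.182]
contact_force: [0.9, 0.3, -1.0]
grip_width: 91.9
finger_force: 0.0
```

```bash
date; python3 st.py|tail -5; python3 - <<'E'
from h import *
a=bot.capture("top"); print("t",*[m for m in mask_w("top","tile",10)][:1])
for m in mask_w("top","base0",60): print(*m)
u=w2px([[482,-366,60]])[0]; x0,y0=(u-[30,27]).astype(int); print(x0,y0)
cv2.imwrite("pics/t8.png",cv2.convertScaleAbs(cv2.resize(a[y0:y0+54,x0:x0+60],None,fx=10,fy=10,interpolation=cv2.INTER_CUBIC),alpha=1.5,beta=10))
E
cat > p3.py <<'E'
from plan import *
q=now(); q=twist(q,-180,20); print(pose(q)[0].round(),q.round(2))
path(q,[[450,150,260],[420,160,62],[500,263,38]])
E
python3 p3.py
```

```text
Wed Dec  2 13:42:51 UTC 2026
72.925 [-1.333  0.94   1.187  1.013  1.99   2.384] [ 435.4 -424.8  219.2] [-3.0815  1.3731 -2.1823] 91.89330921846077 [ 0.9  0.3 -1. ]
[[-0.113 -0.783  0.611]
 [-0.161  0.621  0.767]
 [-0.981 -0.012 -0.196]]
[-0.387  0.334 -0.02 ] 0.0
t (0.77, array([ 480., -367.], dtype=float32), array([ 481., -368.]), array([144., 140.]), 87.0)
0.93 [ 484. -358.] [ 484. -358.] [71. 63.] 52.0
0.75 [489. 248.] [489. 248.] [69. 62.] 65.2
358 243
[ 434. -425.  214.] [-1.33  0.95  1.19  1.01  1.99 -0.76]
[450, 150, 260] rows 10 [0.0135, -0.0345, 0.0442] -> [450. 150. 260.] z [ 0.611  0.768 -0.192] yz 0.003 [-0.64  0.37  2.44  1.54  1.38 -1.23] margin 0.26
[420, 160, 62] rows 4 [-0.0492, -0.0077, 0.0068] -> [420. 160.  62.] z [ 0.611  0.768 -0.192] yz 0.003 [-0.68  1.16  2.52  1.67  1.4  -2.13] margin 0.16
[500, 263, 38] rows 3 [0.0005, -0.0005, 0.0443] -> [500. 263.  38.] z [ 0.611  0.768 -0.192] yz 0.003 [-0.19  1.11  2.33  2.09  1.52 -1.84] margin 0.23
```

```bash
python3 - <<'E'
from h import *
g=lambda p,z:px2w((np.array(p)+.5)/10-.5+[358,243],z).round(1)
m=g([(295,122),(470,268),(325,440),(150,292)],60); print(m.mean(0),m.tolist()); print(g([(310,282)],60), "tile",g([(37,12),(548,43)],10), g([(12,515)],10))
t=g([(37,12),(548,43),(12,515)],10); print("tile c",(t[1]+t[2])/2)
E
```

```text
[ 482.9   -364.925   60.   ] [[524.4, -360.6, 60.0], [487.2, -407.1, 60.0], [441.2, -369.2, 60.0], [478.8, -322.8, 60.0]]
[[ 482.5 -364.9   60. ]] tile [[ 552.5 -301.    10. ]
 [ 547.3 -441.4   10. ]] [[ 415.2 -295.8   10. ]]
tile c [ 481.25 -368.6    10.  ]
```

>>> {"api": "jog_arm", "payload": {"dp": [[0,0,0],[0,0,0],[0,0,0],[0,0,0],[0,0,0],[0,0,0],[0,0,0],[0,0,0],[0,0,0],[0,0,0]], "twist": [-9,-9,-9,-9,-9,-9,-9,-9,-9,-9]}}

```text
time: 74.32
tool_pos: [434.5, -424.6, 212.8]
tcp_rot: [-1.762, -0.006, -0.671]
contact_force: [0.2, -0.2, 0.2]
grip_width: 92.1
finger_force: 0.0
```

>>> {"api": "jog_arm", "payload": {"dp": [[0,0,0],[0,0,0],[0,0,0],[0,0,0],[0,0,0],[0,0,0],[0,0,0],[0,0,0],[0,0,0],[0,0,0]], "twist": [-9,-9,-9,-9,-9,-9,-9,-9,-9,-9]}}

```text
time: 75.58
tool_pos: [434.5, -424.6, 212.8]
tcp_rot: [3.108, -1.379, 0.933]
contact_force: [0.1, 0.1, -0.7]
grip_width: 92.0
finger_force: 0.0
```

>>> {"api": "jog_arm", "payload": {"dp": [[0.0135,-0.0345,0.0442],[0.0135,-0.0345,0.0442],[0.0135,-0.0345,0.0442],[0.0135,-0.0345,0.0442],[0.0135,-0.0345,0.0442],[0.0135,-0.0345,0.0442],[0.0135,-0.0345,0.0442],[0.0135,-0.0345,0.0442],[0.0135,-0.0345,0.0442],[0.0135,-0.0345,0.0442]], "twist": [0,0,0,0,0,0,0,0,0,0]}}

```text
time: 76.82
tool_pos: [450.5, 151.0, 260.0]
tcp_rot: [3.133, -1.377, 0.906]
contact_force: [1.5, -0.1, 0.6]
grip_width: 91.8
finger_force: 0.0
```

```bash
python3 st.py; python3 p2.py '[[428,174,64],[500,265,40]]'
```

```text
76.825 [-0.633  0.367  2.443  1.545  1.374 -1.234] [450.5 151.  260. ] [ 3.1327 -1.3767  0.9064] 91.80309937519833 [ 1.5 -0.1  0.6]
[[ 0.119  0.782  0.612]
 [ 0.152 -0.623  0.767]
 [ 0.981  0.002 -0.193]]
[-0.452  0.31  -0.056] 0.0
[428, 174, 64] rows 4 [-0.0478, -0.0081, 0.0105] -> [428. 174.  64.] z [ 0.612  0.767 -0.193] yz 0.002 [-0.61  1.15  2.52  1.72  1.44 -2.1 ] margin 0.16
[500, 265, 40] rows 3 [-0.0004, -0.0001, 0.0396] -> [500. 265.  40.] z [ 0.612  0.767 -0.193] yz 0.002 [-0.18  1.1   2.33  2.09  1.52 -1.83] margin 0.23
```

>>> {"api": "jog_arm", "payload": {"dp": [[-0.0478,-0.0081,0.0105],[-0.0478,-0.0081,0.0105],[-0.0478,-0.0081,0.0105],[-0.0478,-0.0081,0.0105],[0,0,0],[0,0,0]], "twist": [0,0,0,0,0,0]}}

```text
time: 77.58
tool_pos: [428.7, 173.1, 66.5]
tcp_rot: [3.12, -1.379, 0.92]
contact_force: [-0.3, -0.5, 0.4]
grip_width: 91.8
finger_force: 0.0
```

```bash
python3 st.py|head -4; python3 p2.py '[[500,265,40]]'
```

```text
77.575 [-0.612  1.138  2.517  1.718  1.433 -2.093] [428.7 173.1  66.5] [ 3.1204 -1.3786  0.9198] 91.76990795096162 [-0.3 -0.5  0.4]
[[ 0.116  0.783  0.612]
 [ 0.152 -0.622  0.768]
 [ 0.982  0.004 -0.191]]
[500, 265, 40] rows 3 [-0.0011, -0.0005, 0.0399] -> [500. 265.  40.] z [ 0.612  0.768 -0.191] yz 0.004 [-0.18  1.1   2.33  2.09  1.52 -1.84] margin 0.23
```

>>> {"api": "jog_arm", "payload": {"dp": [[-0.0011,-0.0005,0.0399],[-0.0011,-0.0005,0.0399],[-0.0011,-0.0005,0.0399],[0,0,0],[0,0,0],[0,-0.005,0],[0,-0.005,0],[0,-0.005,0],[0,-0.005,0],[0,-0.004,0]], "twist": [0,0,0,0,0,0,0,0,0,0]}}

```text
time: 78.82
tool_pos: [481.2, 280.5, 38.5]
tcp_rot: [3.12, -1.377, 0.92]
contact_force: [0.7, -0.5, 0.2]
grip_width: 91.8
finger_force: 0.7
```

>>> {"api": "jog_arm", "payload": {"dp": [[0,0,0],[0,0,0],[0,0,0],[0,0,0],[0,0,0],[0,0,0]], "twist": [0,0,0,0,0,0], "jaw": 0}}

```text
time: 79.58
tool_pos: [481.4, 280.4, 38.6]
tcp_rot: [3.118, -1.377, 0.922]
contact_force: [1.0, 0.0, -1.1]
grip_width: 59.6
finger_force: 30.0
```

```bash
python3 st.py; python3 - <<'E'
from h import *
a=bot.capture("top")
for m in mask_w("top","lid0",62): print("lid",*m)
u=w2px([[475,262,62]])[0]; x0,y0=(u-[20,20]).astype(int); print(x0,y0)
cv2.imwrite("pics/t9.png",cv2.convertScaleAbs(cv2.resize(a[y0:y0+40,x0:x0+40],None,fx=12,fy=12,interpolation=cv2.INTER_CUBIC),alpha=1.5,beta=10))
E
```

```text
79.575 [-0.142  1.133  2.375  2.132  1.569 -1.89 ] [481.4 280.4  38.6] [ 3.1183 -1.3772  0.9222] 59.5623976253943 [ 1.   0.  -1.1]
[[ 0.116  0.783  0.611]
 [ 0.153 -0.622  0.768]
 [ 0.981  0.004 -0.192]]
[-0.605  0.383 -0.104] 29.993309061974287
lid 0.55 [477. 302.] [480. 303.] [16. 34.] 76.3
130 247
```

>>> {"api": "jog_arm", "payload": {"dp": [[0.01,0,-0.002],[0.05,0.0003,-0.01],[0.056,0.0003,-0.011],[0.056,0.0003,-0.011],[0.056,0.0003,-0.011]], "twist": [0,0,0,0,0]}}

```text
time: 80.3
tool_pos: [480.1, 280.1, 272.6]
tcp_rot: [3.123, -1.376, 0.918]
contact_force: [0.6, -0.2, -2.6]
grip_width: 60.0
finger_force: 30.0
```

```bash
date; python3 st.py
```

```text
Wed Dec  2 13:45:13 UTC 2026
80.3 [-0.143  0.338  2.391  1.989  1.185 -1.191] [480.1 280.1 272.6] [ 3.1225 -1.3759  0.9176] 60.02049813671588 [ 0.6 -0.2 -2.6]
[[ 0.118  0.783  0.611]
 [ 0.154 -0.622  0.767]
 [ 0.981  0.004 -0.194]]
[-0.71   0.494 -0.018] 29.98899271711707
```

>>> {"api": "jog_arm", "payload": {"dp": [[0,0,0],[0,0,0],[0,0,0],[0,0,0],[0,0,0],[0,0,0],[0,0,0],[0,0,0],[0,0,0],[0,0,0]], "twist": [9,9,9,9,9,9,9,9,9,9]}}

```text
time: 81.55
tool_pos: [480.2, 280.3, 270.9]
tcp_rot: [-1.765, 0.001, -0.672]
contact_force: [-0.1, -0.4, -1.5]
grip_width: 59.7
finger_force: 30.0
```

>>> {"api": "jog_arm", "payload": {"dp": [[0,0,0],[0,0,0],[0,0,0],[0,0,0],[0,0,0],[0,0,0],[0,0,0],[0,0,0],[0,0,0],[0,0,0]], "twist": [9,9,9,9,9,9,9,9,9,9]}}

```text
time: 82.8
tool_pos: [480.1, 280.3, 270.9]
tcp_rot: [3.135, 1.376, -2.249]
contact_force: [-0.9, 0.3, -2.6]
grip_width: 59.5
finger_force: 30.0
```

```bash
cat h.py | head -40; python3 st.py; python3 - <<'E'
from plant import bot
from h import *
bot.capture("top")
for l,z in (("tile",10),("base0",60)):
    try: print(l,mask_w("top",l,z))
    except Exception as e: print(l,e)
E
python3 p2.py '[[496,-348,250],[496,-348,110]]'
```

```text
import numpy as np,cv2
from plant import bot
from scipy.spatial.transform import Rotation as Ro
P={c:bot.camera_params(c) for c in("top","scene")}
def px2w(uv,z,c="top"):
    p=P[c];R=p["R"];t=p["t"]; uv=np.atleast_2d(uv).astype(float); C=-R.T@t
    d=np.c_[(uv[:,0]-p["cx"])/p["fx"],(uv[:,1]-p["cy"])/p["fy"],np.ones(len(uv))]@R
    return C+d*((z-C[2])/d[:,2])[:,None]
def w2px(X,c="top"):
    p=P[c]; q=np.atleast_2d(X)@p["R"].T+p["t"]; return np.c_[q[:,0]/q[:,2]*p["fx"]+p["cx"],q[:,1]/q[:,2]*p["fy"]+p["cy"]]
def mask_w(c,l,z):
    "min-area rect of every mask, on plane z: centre, size, angle"
    for d in bot.masks_of(c,l):
        ys,xs=np.nonzero(d["pixels"]); w=px2w(np.c_[xs,ys],z,c)[:,:2].astype(np.float32)
        r=cv2.minAreaRect(w); yield d["confidence"],np.round(w.mean(0)),np.round(r[0]),np.round(r[1]),round(r[2],1)
82.8 [-0.143  0.344  2.392  1.99   1.188  1.949] [480.1 280.3 270.9] [ 3.1352  1.3762 -2.2488] 59.451865363448704 [-0.9  0.3 -2.6]
[[-0.121 -0.783  0.61 ]
 [-0.151  0.622  0.768]
 [-0.981  0.001 -0.193]]
[-0.619  0.563  0.02 ] 29.98698938637972
tile <generator object mask_w at 0x7f63a56e1df0>
base0 <generator object mask_w at 0x7f63a56e1df0>
[496, -348, 250] rows 11 [0.01, -0.0367, -0.0426] -> [ 496. -348.  250.] z [ 0.61   0.768 -0.193] yz 0.007 [-1.21  0.83  1.34  1.08  1.89  2.42] margin 0.31
[496, -348, 110] rows 3 [0.0459, -0.0004, 0.0091] -> [ 496. -348.  110.] z [ 0.61   0.768 -0.193] yz 0.007 [-1.21  1.04  1.36  1.03  1.78  2.22] margin 0.77
```

```bash
python3 - <<'E'
from plant import bot
from h import *
for l,z in (("tile",10),("base0",60)):
    print(l,list(mask_w("top",l,z)))
E
```

```text
tile [(0.6, array([ 480., -365.], dtype=float32), array([ 481., -367.]), array([141., 140.]), 87.3)]
base0 [(0.79, array([ 483., -357.], dtype=float32), array([ 483., -357.]), array([72., 63.]), 54.3)]
```

>>> {"api": "jog_arm", "payload": {"dp": [[0.01,-0.0367,-0.0426],[0.01,-0.0367,-0.0426],[0.01,-0.0367,-0.0426],[0.01,-0.0367,-0.0426],[0.01,-0.0367,-0.0426],[0.01,-0.0367,-0.0426],[0.01,-0.0367,-0.0426],[0.01,-0.0367,-0.0426]], "twist": [0,0,0,0,0,0,0,0]}}

```text
time: 83.95
tool_pos: [493.1, -178.3, 259.3]
tcp_rot: [-3.103, 1.377, -2.203]
contact_force: [0.8, -0.3, -3.0]
grip_width: 59.8
finger_force: 30.0
```

```bash
python3 st.py; python3 p2.py '[[496,-348,230],[496,-348,110]]'
```

```text
83.95 [-1.104  0.62   1.794  1.117  1.7    2.218] [ 493.1 -178.3  259.3] [-3.1026  1.3766 -2.2034] 59.78783518015863 [ 0.8 -0.3 -3. ]
[[-0.114 -0.783  0.611]
 [-0.156  0.622  0.768]
 [-0.981 -0.008 -0.193]]
[-0.639  0.494 -0.059] 29.993589743971825
[496, -348, 230] rows 3 [0.0182, -0.0358, -0.0408] -> [ 496. -348.  230.] z [ 0.611  0.768 -0.193] yz -0.008 [-1.21  0.86  1.35  1.07  1.87  2.37] margin 0.74
[496, -348, 110] rows 3 [0.0392, 0.0003, 0.0077] -> [ 496. -348.  110.] z [ 0.611  0.768 -0.193] yz -0.008 [-1.21  1.04  1.36  1.03  1.78  2.2 ] margin 0.8
```

>>> {"api": "jog_arm", "payload": {"dp": [[0.0182,-0.0358,-0.0408],[0.0182,-0.0358,-0.0408],[0.0182,-0.0358,-0.0408],[0.0392,0.0003,0.0077],[0.0392,0.0003,0.0077],[0.0392,0.0003,0.0077],[0,0,0]], "twist": [0,0,0,0,0,0,0]}}

```text
time: 84.82
tool_pos: [495.6, -344.2, 107.5]
tcp_rot: [-3.137, 1.38, -2.237]
contact_force: [0.6, 0.2, -1.0]
grip_width: 59.7
finger_force: 30.0
```

```bash
python3 st.py; python3 p2.py '[[496.2,-348.1,94]]'
```

```text
84.825 [-1.213  1.038  1.365  1.032  1.773  2.199] [ 495.6 -344.2  107.5] [-3.1372  1.38   -2.237 ] 59.74983362874448 [ 0.6  0.2 -1. ]
[[-0.117 -0.784  0.61 ]
 [-0.149  0.621  0.769]
 [-0.982 -0.001 -0.19 ]]
[-0.637  0.571  0.057] 29.99384142458439
[496.2, -348.1, 94] rows 1 [0.0134, -0.0028, 0.0002] -> [ 496. -348.   94.] z [ 0.61   0.769 -0.19 ] yz -0.001 [-1.21  1.06  1.35  1.03  1.77  2.19] margin 0.89
```

>>> {"api": "jog_arm", "payload": {"dp": [[0.004,-0.0014,0],[0.004,-0.0014,0],[0.003,0,0.0006],[0,0,0]], "twist": [0,0,0,0]}}

```text
time: 85.32
tool_pos: [497.6, -348.4, 99.3]
tcp_rot: [-3.115, 1.377, -2.216]
contact_force: [-0.5, 0.3, -2.1]
grip_width: 59.8
finger_force: 30.0
```

```bash
python3 st.py; python3 p2.py '[[496.2,-348.1,93]]'
```

```text
85.325 [-1.213  1.055  1.349  1.032  1.77   2.195] [ 497.6 -348.4   99.3] [-3.1151  1.3772 -2.2162] 59.761163000532655 [-0.5  0.3 -2.1]
[[-0.116 -0.783  0.611]
 [-0.154  0.622  0.768]
 [-0.981 -0.005 -0.192]]
[-0.612  0.561  0.05 ] 29.99392233788967
[496.2, -348.1, 93] rows 1 [0.006, 0.0014, 0.001] -> [ 496. -348.   93.] z [ 0.611  0.768 -0.192] yz -0.005 [-1.21  1.06  1.35  1.03  1.76  2.18] margin 0.9
```

>>> {"api": "jog_arm", "payload": {"dp": [[0.002,0.0007,0.0004],[0.002,0,0.0004],[0.0015,0,0.0003],[0,0,0]], "twist": [0,0,0,0]}}

```text
time: 85.82
tool_pos: [497.1, -347.9, 93.3]
tcp_rot: [-3.119, 1.378, -2.22]
contact_force: [-0.5, -0.1, -2.1]
grip_width: 59.7
finger_force: 30.0
```

>>> {"api": "jog_arm", "payload": {"dp": [[0.0015,0,0.0003],[0.0015,0,0.0003],[0,0,0]], "twist": [0,0,0]}}

```text
time: 86.2
tool_pos: [497.0, -347.9, 90.2]
tcp_rot: [-3.119, 1.378, -2.22]
contact_force: [-0.5, 0.9, -3.6]
grip_width: 59.7
finger_force: 30.0
```

>>> {"api": "jog_arm", "payload": {"dp": [[0.0015,0,0.0003],[0,0,0]], "twist": [0,0]}}

```text
time: 86.45
tool_pos: [497.1, -348.0, 88.8]
tcp_rot: [-3.118, 1.378, -2.219]
contact_force: [-0.0, 1.0, -2.6]
grip_width: 59.6
finger_force: 30.0
```

>>> {"api": "jog_arm", "payload": {"dp": [[0.0015,0,0.0003],[0,0,0]], "twist": [0,0]}}

```text
time: 86.7
tool_pos: [497.1, -348.0, 88.5]
tcp_rot: [-3.112, 1.379, -2.214]
contact_force: [0.5, 0.5, 5.2]
grip_width: 59.8
finger_force: 30.0
```

>>> {"api": "jog_arm", "payload": {"dp": [[0.0012,0,-0.0009],[0.0012,0,-0.0009],[0.0012,0,-0.0009]], "twist": [0,0,0]}}

```text
time: 87.08
tool_pos: [495.7, -349.6, 86.4]
tcp_rot: [-3.111, 1.382, -2.211]
contact_force: [5.4, 4.7, 7.1]
grip_width: 59.9
finger_force: 30.0
```

>>> {"api": "jog_arm", "payload": {"dp": [[0.0012,0,-0.0009],[0.0012,0,-0.0009],[0,0,0]], "twist": [0,0,0]}}

```text
time: 87.45
tool_pos: [494.3, -351.3, 84.1]
tcp_rot: [-3.113, 1.382, -2.213]
contact_force: [4.3, 4.4, 6.7]
grip_width: 59.8
finger_force: 30.0
```

>>> {"api": "jog_arm", "payload": {"dp": [[0.0012,0,-0.0009],[0.0012,0,-0.0009],[0,0,0]], "twist": [0,0,0]}}

```text
time: 87.82
tool_pos: [492.9, -353.1, 82.1]
tcp_rot: [-3.113, 1.382, -2.213]
contact_force: [4.7, 5.2, 6.2]
grip_width: 60.0
finger_force: 30.0
```

>>> {"api": "jog_arm", "payload": {"dp": [[0.0013,0,-0.0007],[0.0013,0,-0.0007],[0,0,0]], "twist": [0,0,0]}}

```text
time: 88.2
tool_pos: [491.8, -354.5, 79.8]
tcp_rot: [-3.114, 1.382, -2.213]
contact_force: [3.0, 4.7, 6.4]
grip_width: 59.9
finger_force: 30.0
```

>>> {"api": "jog_arm", "payload": {"dp": [[0.0013,0,-0.0007],[0,0,0]], "twist": [0,0]}}

```text
time: 88.45
tool_pos: [491.2, -355.2, 78.7]
tcp_rot: [-3.114, 1.382, -2.213]
contact_force: [4.3, 4.5, 7.9]
grip_width: 59.5
finger_force: 30.0
```

>>> {"api": "jog_arm", "payload": {"dp": [[0.0013,0,-0.0006],[0,0,0]], "twist": [0,0]}}

```text
time: 88.7
tool_pos: [490.7, -355.9, 77.5]
tcp_rot: [-3.114, 1.382, -2.214]
contact_force: [3.6, 5.4, 7.5]
grip_width: 59.8
finger_force: 30.0
```

>>> {"api": "jog_arm", "payload": {"dp": [[0.001,0,-0.0004],[0,0,0]], "twist": [0,0]}}

```text
time: 88.95
tool_pos: [490.3, -356.3, 76.6]
tcp_rot: [-3.114, 1.382, -2.214]
contact_force: [3.6, 4.9, 6.9]
grip_width: 60.1
finger_force: 30.0
```

>>> {"api": "jog_arm", "payload": {"dp": [[0.0008,0,-0.0002],[0,0,0]], "twist": [0,0]}}

```text
time: 89.2
tool_pos: [490.1, -356.6, 76.0]
tcp_rot: [-3.113, 1.382, -2.213]
contact_force: [4.2, 4.9, 8.0]
grip_width: 59.5
finger_force: 30.0
```

Look at it now, before releasing (composite of both cameras; my last picture).

```bash
python3 - <<'E'
from plant import bot
from h import *
o=[]
for c in("top","scene"):
    im=bot.capture(c); p=w2px([[482,-365,70]],c)[0].astype(int)
    x=min(max(p[0]-50,0),460);y=min(max(p[1]-60,0),300)
    o.append(cv2.resize(im[y:y+120,x:x+100],None,fx=4,fy=4,interpolation=cv2.INTER_CUBIC)); print(c,x,y,p)
cv2.imwrite("pics/last.png",np.hstack(o))
for l,z in (("tile",10),("base0",60),("base2",110)): print(l,list(mask_w("top",l,z)))
E
```

```text
top 339 211 [389 271]
scene 127 196 [177 256]
tile [(0.87, array([ 487., -356.], dtype=float32), array([ 481., -368.]), array([143., 140.]), 87.1)]
base0 [(0.79, array([ 483., -370.], dtype=float32), array([ 483., -370.]), array([69., 65.]), 52.4), (0.49, array([ 493., -333.], dtype=float32), array([ 495., -333.]), array([23., 61.]), 72.1), (0.46, array([749., 106.], dtype=float32), array([713., 105.]), array([183.,  24.]), 1.9)]
base2 [(0.79, array([ 485., -358.], dtype=float32), array([ 485., -358.]), array([66., 63.]), 52.4), (0.49, array([ 495., -322.], dtype=float32), array([ 497., -323.]), array([22., 59.]), 72.1), (0.46, array([741.,  99.], dtype=float32), array([706.,  98.]), array([176.,  23.]), 1.9)]
```

View pics/last.png

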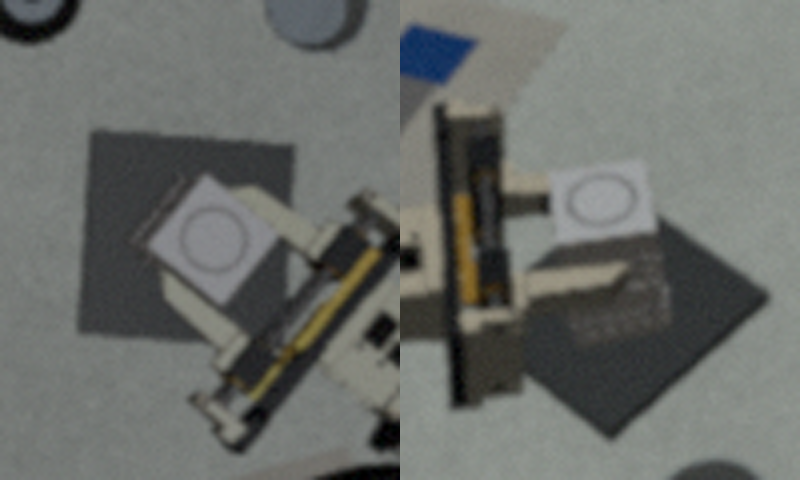

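```bash
date; python3 - <<'E'
from h import *
a=np.deg2rad(51.3);u=np.array([np.cos(a),np.sin(a)]);v=np.array([-u[1],u[0]]);c=np.array([482.7,-365])
off={"top":((339,211),0),"scene":((127,196),400)}
def comp(X,n):
    (o,s)=off[n];return np.round((w2px(X,n)-o)*4+[s,0]).astype(int).tolist()
for n in off:
    for z in(110,60,10):
        print(n,z,comp([[*(c+30*s*u+30*t*v),z] for s,t in((1,1),(1,-1),(-1,-1),(-1,1))],n))
def inv(p,n,z): o,s=off[n];return px2w((np.array(p)-[s,0])/4.+o,z,n).round(1)
print(inv([[215,238]],"top",110),inv([[602,200]],"scene",110))
cor=inv([[207,172],[283,241],[222,306],[150,247]],"top",110);print(cor,cor.mean(0))
# triangulate ring
A=[];b=[]
for n,p in(("top",[215,238]),("scene",[602,200])):
    o,s=off[n];uv=(np.array(p)-[s,0])/4.+o;Q=P[n];k=[(uv[0]-Q["cx"])/Q["fx"],(uv[1]-Q["cy"])/Q["fy"]]
    for i in(0,1): A.append(k[i]*Q["R"][2]-Q["R"][i]);b.append(Q["t"][i]-k[i]*Q["t"][2])
print(np.linalg.lstsq(np.array(A),np.array(b),rcond=None)[0])
E
```

```text
Wed Dec  2 13:47:50 UTC 2026
top 110 [[150, 248], [210, 175], [283, 237], [223, 309]]
top 60 [[134, 244], [192, 174], [262, 233], [205, 303]]
top 10 [[120, 241], [175, 173], [243, 230], [188, 297]]
scene 110 [[635, 155], [646, 227], [546, 248], [538, 174]]
scene 60 [[648, 206], [659, 277], [562, 298], [554, 225]]
scene 10 [[660, 254], [671, 325], [577, 346], [569, 273]]
[[ 485.4 -363.9  110. ]] [[ 487.7 -361.2  110. ]]
[[ 527.  -358.5  110. ]
 [ 484.5 -407.   110. ]
 [ 442.7 -368.7  110. ]
 [ 478.7 -322.8  110. ]] [ 483.225 -364.25   110.   ]
[ 486.68254879 -362.51098281  110.66888371]
```

>>> {"api": "jog_arm", "payload": {"dp": [[0.0008,0,-0.0002],[0,0,0]], "twist": [0,0]}}

```text
time: 89.7
tool_pos: [489.9, -356.9, 75.2]
tcp_rot: [-3.114, 1.382, -2.213]
contact_force: [3.4, 4.7, 7.0]
grip_width: 60.1
finger_force: 30.0
```

>>> {"api": "jog_arm", "payload": {"dp": [[0.0006,0,0],[0,0,0]], "twist": [0,0]}}

```text
time: 89.95
tool_pos: [489.8, -357.1, 74.7]
tcp_rot: [-3.113, 1.382, -2.213]
contact_force: [3.4, 3.9, 8.7]
grip_width: 59.6
finger_force: 30.0
```

>>> {"api": "jog_arm", "payload": {"dp": [[0.001,0,-0.0003],[0,0,0]], "twist": [0,0]}}

```text
time: 90.2
tool_pos: [489.5, -357.5, 73.7]
tcp_rot: [-3.114, 1.382, -2.213]
contact_force: [3.4, 3.8, 7.9]
grip_width: 59.9
finger_force: 30.0
```

>>> {"api": "jog_arm", "payload": {"dp": [[0.001,0,-0.0003],[0,0,0]], "twist": [0,0]}}

```text
time: 90.45
tool_pos: [489.1, -357.9, 72.8]
tcp_rot: [-3.113, 1.382, -2.213]
contact_force: [3.4, 4.1, 7.2]
grip_width: 59.9
finger_force: 30.0
```

>>> {"api": "jog_arm", "payload": {"dp": [[0,0,0],[0,0,0],[0,0,0]], "twist": [0,0,0], "jaw": 0.0605}}

```text
time: 90.82
tool_pos: [488.5, -359.0, 70.6]
tcp_rot: [-3.119, 1.377, -2.22]
contact_force: [0.7, 0.7, 0.4]
grip_width: 60.1
finger_force: 0.0
```

>>> {"api": "jog_arm", "payload": {"dp": [[0,0,0],[0,0,0],[0,0,0]], "twist": [0,0,0], "jaw": 0.063}}

```text
time: 91.2
tool_pos: [488.5, -358.8, 70.8]
tcp_rot: [-3.118, 1.377, -2.219]
contact_force: [-0.1, -0.4, -0.5]
grip_width: 63.0
finger_force: 0.0
```

>>> {"api": "jog_arm", "payload": {"dp": [[0,0,0],[0,0,0],[0,0,-0.03],[0,0,-0.05],[0,0,-0.05],[-0.05,0,0],[-0.05,0,0],[-0.05,0,0],[0,0,0]], "twist": [0,0,0,0,0,0,0,0,0], "jaw": 0.0918}}

```text
time: 92.32
tool_pos: [427.0, -435.7, 247.0]
tcp_rot: [-3.084, 1.373, -2.185]
contact_force: [-0.0, 0.5, -0.3]
grip_width: 92.0
finger_force: 0.0
```

```bash
python3 st.py; python3 - <<'E'
from plant import bot
from h import *
bot.capture("top");bot.capture("scene")
for l,z in (("tile",10),("base2",110)):
    for c in("top","scene"): print(l,c,list(mask_w(c,l,z)))
im=bot.capture("top");sc=bot.capture("scene")
# bright top-face: threshold near the pile
for n,I in(("top",im),("scene",sc)):
    p=w2px([[482.7,-365,110]],n)[0].astype(int); y0,x0=p[1]-25,p[0]-25
    g=cv2.cvtColor(I,6)[y0:y0+50,x0:x0+50]; 
    for T in(120,140):
        m=(g>T).astype(np.uint8);k,lab,s,ce=cv2.connectedComponentsWithStats(m); l=lab[25,25]
        ys,xs=np.nonzero(lab==l);w=px2w(np.c_[xs+x0,ys+y0],110,n)[:,:2].astype(np.float32);r=cv2.minAreaRect(w)
        print(n,T,g[25,25],len(xs),w.mean(0).round(1),np.round(r[0],1),np.round(r[1],1),round(r[2],1))
E
```

```text
92.325 [-1.348  0.918  1.147  1.027  2.033  2.435] [ 427.  -435.7  247. ] [-3.0839  1.3732 -2.1847] 91.95952248421499 [-0.   0.5 -0.3]
[[-0.113 -0.783  0.611]
 [-0.16   0.621  0.767]
 [-0.981 -0.011 -0.196]]
[-0.393  0.35  -0.016] 0.0
tile top [(0.86, array([ 482., -361.], dtype=float32), array([ 482., -366.]), array([144., 142.]), 87.0), (0.51, array([ 648., -256.], dtype=float32), array([ 649., -256.]), array([69., 69.]), 0.9), (0.4, array([ 501., -348.], dtype=float32), array([ 500., -346.]), array([12., 55.]), 50.6)]
tile scene [(0.79, array([ 501., -385.], dtype=float32), array([ 487., -371.]), array([145., 149.]), 86.8)]
base2 top [(0.78, array([ 482., -359.], dtype=float32), array([ 483., -359.]), array([69., 67.]), 50.1), (0.6, array([ 490., -316.], dtype=float32), array([ 500., -322.]), array([ 8., 49.]), 57.0)]
base2 scene [(0.67, array([ 556., -417.], dtype=float32), array([ 556., -417.]), array([57., 36.]), 50.1), (0.56, array([ 503., -379.], dtype=float32), array([ 503., -378.]), array([ 63., 104.]), 51.8), (0.26, array([ 692., -482.], dtype=float32), array([ 690., -482.]), array([64., 71.]), 25.3)]
top 120 132 150 [ 482.5 -365.3] [ 482.9 -365.8] [32.8 33.1] 1.4
top 140 132 2500 [ 485.4 -363.3] [ 485.6 -363.5] [123.6 126.2] 1.4
scene 120 151 1823 [ 459.  -353.8] [ 467.  -351.4] [123.9 157.5] 48.1
scene 140 151 112 [ 484.1 -365.7] [ 484.6 -365.3] [33.1 28.6] 35.8
```

```bash
python3 - <<'E'
from plant import bot
from h import *
from scipy.optimize import minimize
a=np.deg2rad(50.5)
def hull(c,z0,z1,n,a):
    u=np.array([np.cos(a),np.sin(a)]);v=np.array([-u[1],u[0]])
    X=[[*(c+30*s*u+30*t*v),z] for z in(z0,z1) for s in(1,-1) for t in(1,-1)]
    return cv2.convexHull(w2px(X,n).astype(np.float32))
for n in("top","scene"):
    ms=[d for d in bot.masks_of(n,"base2")][:2]+bot.masks_of(n,"lid0")[:2]
    pred=np.zeros((420,560),np.uint8);cv2.fillPoly(pred,[hull(np.array([482.7,-365]),10,110,n,a).astype(int)],1)
    U=np.zeros((420,560),bool)
    for d in ms:
        m=d["pixels"]; f=(m&(pred>0)).sum()/m.sum(); 
        if f>.6: U|=m
    ys,xs=np.nonzero(U);py,px=np.nonzero(pred)
    print(n,"obs bbox",xs.min(),xs.max(),ys.min(),ys.max(),U.sum(),"pred",px.min(),px.max(),py.min(),py.max(),pred.sum(),"in",(U&(pred>0)).sum())
    g=cv2.cvtColor(bot.capture(n),6)
    if n=="scene": print(np.round(w2px([[482.7-30*(np.cos(a)-np.sin(a))*-1,-365,10]],n)))
E
```

```text
top obs bbox 371 409 254 288 789 pred 368 409 254 288 855 in 774
scene obs bbox 162 194 237 282 1125 pred 161 194 234 282 1221 in 1112
[[181. 270.]]
```

```bash
python3 -c "
from plant import bot
print(bot.close_job())"
```

```text
the job is handed in; nothing more can be done
None
```

All three clamps are open at their stops, and both moulds present (station 1 was empty) are turned over and piled squarely, resting on their lids, in the middle of the tile; I handed the job in at about 93 s with the arm clear, and no verdict came back.

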